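Turn the mounting pillars over and lock them in their rack

ROBOT

A 6-joint arm with a two-finger parallel gripper is mounted at the origin on a cart in front of the work surface, level with it; the furniture and walls round the work are solid. World frame = base frame: x ahead of the robot, y to its left, z up, the work surface at z = 0. Lengths are in mm, angles in degrees, forces in N, time in s.
With the tool pointing down it reaches from about 275 to 975 mm from the base axis. Payload 8.4 kg.
Tool frame: the origin (TCP) lies at the very end of the fingers, on their centre line; the grasp point (between the pads) lies 19 mm behind it; z points along the fingers, y is the line along which they close (so a half turn about z gives the same grasp; the last joint's range is limited). The gripper opens to 92 mm and grips with 3 to 60 N. Pads are 20 mm wide; open, the fingers measure 128 mm over their backs; the gripper's body (75 mm by 189 mm) begins 69 mm behind the grasp point.
Start: joints at [68.044, 20.225, 93.587, -0, 66.188, -0.138], TCP at [232.288, 580.233, 214.583] pointing down, gripper open.
Joint ranges: [-150.9, 150.9], [-52.94, 120.26], [3.33, 152.33], [-74.26, 254.26], [0, 154.13], [-172.89, 172.89]. Speed limits (degrees/s): [127.2, 127.2, 159.86, 180, 180, 180].

INTERFACE

Orientations are given as a 3x3 rotation matrix whose columns are the frame's x, y, z axes.
In Python, from station import ctrl gives the robot as it stands.
- The arm moves only by the tool apply_moves, never from a script. Its argument "targets" is one flat list of numbers, 7 for each row, row after row: the shift along the tool's x, y, z in cm, then the turn, a rotation vector about the tool's x, y, z in rad, then the opening in per cent of the stroke, from 0 (shut) to 100 (fully open). In form: [dx, dy, dz, rx, ry, rz, hand, dx, dy, dz, rx, ry, rz, hand, ...]. A call has 1 to 8 rows; each row is the pose to reach, as a shift and turn from the pose commanded when the call began, along the tool's axes at that moment; what a row does not reach only later rows make up. A row lasts 1/12 s, in which the tool goes at most 41.7 mm and 7.16 degrees, less where a joint would pass 70% of its speed; a pose out of reach is approached as far as the arm can. A call with a gripper value outside its range is refused whole. The fingers move at their own pace and stop on an object; the grip force is fixed at half the most. Time passes only in rows, so rows that repeat a pose let the fingers close. It gives the time, the measured TCP pose, the force, the opening and the grip force at its end, in the units of the state.
- ctrl.sense(): the state, without advancing time (a new reading comes with each control period).
- ctrl.capture(name): name is "scene" or "side" or "wrist"; returns (picture, depth): 420x560x3 uint8, red, green, blue; 420x560 float32, mm along the optical axis (not along the pixel's ray), 0 where there is no reading.
- ctrl.camera_params(name): a dict with "mtx" (3x3 intrinsics, pixels), "k1" (the pictures are not rectified: a ray, as slopes to the right and down, at radius r is drawn at 1 + k1 r^2 times it, then the intrinsics apply), "pose" (4x4, takes a point from camera to world coordinates). Camera axes: x right, y up, looking along -z (the intrinsics and any distortion apply to the point x, -y, -z); pixel columns grow to the right and rows downward; lengths in mm; the calibration is good to about 2 mm. A picture is of the moment at which its call begins: read the wrist's pose just before it. camera_params takes no time and is no camera call; for the wrist camera it gives the pose at the moment of the call.
- ctrl.finish_job(): hands the job in; it is judged then, once.
The state is a dict: "clock": time; "joint_pos": joint angles; "qvel": joint speeds; "joint_torque": joint torques, N m; "ee_pos": TCP position; "tcp_rot": TCP orientation; "contact_force": force on the tool from outside, world axes, zero at the start; "wrist_torque": the same for the moment, N m; "grip_width": opening from 0.0 (shut) to 1.0 (fully open); "grip_force": force on a finger pad.
Only numpy, scipy, OpenCV 4.12 (cv2) and the standard library are available. Lean on these libraries where they do the work, as an engineer would, in place of code of your own. Each camera call takes 0.05 s, during which the arm holds its last target. There are 200 camera calls.

TASK

The mounting pillars stand upside down on the grey board with the low rail. Pull the rack's retaining bar fully open, then tip over all the pillars before you pick any up, so that they all lie on their sides at once, and after that put each one foot down into a pocket of its own in the rack; any pocket will do. When all stand in it upright, push the bar fully shut over their feet, and leave the beaker, the masking tape and the clear box alone.

Things in the scene. Friction and masses are not known exactly. Their poses are not given: they have to be found in the camera images.
- pillar_0: steel mounting pillar, 0.25 to 0.36 kg, 90 mm long: square foot 36 x 36 x 12 mm, stem 14 mm in diameter, blue grip collar at the other end (diameter 28 mm, 10 mm long, its middle 85 mm from the foot's face). Origin: centre of the collar's end face; z points from collar to foot (up at the start), x and y square to the foot's sides. Centre of mass about 20 mm from the foot's face. May be absent
- pillar_1: steel mounting pillar, same shape, origin and axes as pillar_0 (origin on the collar's end face, z towards the foot). May be absent; like pillar_0: held level by the collar it needs a firm grip (40 N or more); slackened to 10 to 18 N it swings foot down, perhaps stopping some degrees short of plumb
- pillar_2: steel mounting pillar, same shape, origin and axes as pillar_0 (origin on the collar's end face, z towards the foot). May be absent; like pillar_0: set down on its foot in a slack grip it squares itself upright
- board: fixed grey board on the bench, top 4 mm up, x -62 to +118, y -102 to +102 mm. Origin: on the bench under its rail, 8 mm wide along y at x = 0, top 5 mm above the board. Pillars start on their collars at x = -32 to -19 mm, 64 mm apart along y (origin 4 mm above the bench, yaw up to 0.25 off). Pushed at the foot towards +x, one falls over the rail and lies along x, collar behind the rail
- rack: fixed aluminium rack on the bench, 120 x 204 mm. Origin: on the bench under the middle pocket. Base x = -70 to +50 mm; three pockets at x = 0, y = -64, 0, +64 mm, each 44 x 44 mm along the rack's x and y, floor 4 mm, wall tops 14 mm above the bench; a foot stands 2 mm proud of them. Blue bar guides 26 mm high at both ends (|y| 94 to 102 mm)
- pocket_0 (a point): centre of the floor of a rack pocket, at y = -64 mm in the rack's frame, 4 mm above the bench; its axes are the rack's
- pocket_1 (a point): centre of the floor of a rack pocket, at y = 0 mm in the rack's frame, 4 mm above the bench; its axes are the rack's
- pocket_2 (a point): centre of the floor of a rack pocket, at y = 64 mm in the rack's frame, 4 mm above the bench; its axes are the rack's
- bar (a joint): slide (m) of the rack's retaining bar, a steel strip 24 mm wide, 18 to 23 mm above the bench, with a red knob: 0 = shut, the strip covers the near edge of the feet by 6 mm; 0.032 = fully open, drawn back along the rack's -x, pockets clear. Friction 1.5 N; stays where it is left
- bar_knob (a point): middle of the grip of the bar's red knob, 52 mm above the bench: an upright round knob, 18 mm in diameter from 42 to 62 mm above the bench, a 12 mm neck below; it stands at y = +32 mm in the rack's frame, at x = -25 mm when the bar is shut
- beaker: bystander: clear beaker, 54 mm in diameter, 68 mm high; origin at the centre of its underside; to be left alone
- masking_tape: bystander: roll of masking tape lying flat (the nearer of the two on the right), 103 mm across, 25 mm high; origin at the centre of its underside; to be left alone
- lab_box: bystander: clear flat specimen box, 53 x 70 x 22 mm; origin at the centre of its underside; to be left alone. It stands on the strip of bench in front of the long black instrument base, which is otherwise clear (x 0.40 to 0.50 m, y -0.22 to 0.18 m)
Not all that is in view belongs to the job. Leave any purple look-alike of the pillar_2 alone.

How it is judged (in metres and radians):
On the way, in this order (a step that is already met when the one before it is completed fails the run):
1. the retaining bar is drawn fully open (value of joint bar above 0.027 m), for 0.2 s.
2. all pillars lie on their sides at the same time (angle between pillar_0's own z axis and vertical between 1.3 and 1.9 rad and linear speed of each of pillar_0, pillar_1, pillar_2 below 0.05 m/s and angle between pillar_1's own z axis and vertical between 1.3 and 1.9 rad and angle between pillar_2's own z axis and vertical between 1.3 and 1.9 rad), for 0.2 s.
3. all pillars stand foot down in pockets while the bar is still open (angle between each of pillar_0, pillar_1, pillar_2's own z axis and vertical above 3.04 rad and ((horizontal distance between pillar_0 and pocket_0 below 0.01 m and z of pillar_0 in the frame of pocket_0 below 0.094 m) or (horizontal distance between pillar_0 and pocket_1 below 0.01 m and z of pillar_0 in the frame of pocket_1 below 0.094 m) or (horizontal distance between pillar_0 and pocket_2 below 0.01 m and z of pillar_0 in the frame of pocket_2 below 0.094 m)) and ((horizontal distance between pillar_1 and pocket_0 below 0.01 m and z of pillar_1 in the frame of pocket_0 below 0.094 m) or (horizontal distance between pillar_1 and pocket_1 below 0.01 m and z of pillar_1 in the frame of pocket_1 below 0.094 m) or (horizontal distance between pillar_1 and pocket_2 below 0.01 m and z of pillar_1 in the frame of pocket_2 below 0.094 m)) and ((horizontal distance between pillar_2 and pocket_0 below 0.01 m and z of pillar_2 in the frame of pocket_0 below 0.094 m) or (horizontal distance between pillar_2 and pocket_1 below 0.01 m and z of pillar_2 in the frame of pocket_1 below 0.094 m) or (horizontal distance between pillar_2 and pocket_2 below 0.01 m and z of pillar_2 in the frame of pocket_2 below 0.094 m)) and value of joint bar above 0.02 m), for 0.2 s.
At the end, for the whole second after the job is handed in: every pillar stands foot down in a rack pocket (the collar's end face within 10 mm of the pocket's axis and less than 94 mm above the pocket's floor, so that the foot is down in the pocket, stem within 0.1 rad of vertical), at rest, and the bar is shut to within 4 mm (angle between each of pillar_0, pillar_1, pillar_2's own z axis and vertical above 3.04 rad and ((horizontal distance between pillar_0 and pocket_0 below 0.01 m and z of pillar_0 in the frame of pocket_0 below 0.094 m) or (horizontal distance between pillar_0 and pocket_1 below 0.01 m and z of pillar_0 in the frame of pocket_1 below 0.094 m) or (horizontal distance between pillar_0 and pocket_2 below 0.01 m and z of pillar_0 in the frame of pocket_2 below 0.094 m)) and ((horizontal distance between pillar_1 and pocket_0 below 0.01 m and z of pillar_1 in the frame of pocket_0 below 0.094 m) or (horizontal distance between pillar_1 and pocket_1 below 0.01 m and z of pillar_1 in the frame of pocket_1 below 0.094 m) or (horizontal distance between pillar_1 and pocket_2 below 0.01 m and z of pillar_1 in the frame of pocket_2 below 0.094 m)) and ((horizontal distance between pillar_2 and pocket_0 below 0.01 m and z of pillar_2 in the frame of pocket_0 below 0.094 m) or (horizontal distance between pillar_2 and pocket_1 below 0.01 m and z of pillar_2 in the frame of pocket_1 below 0.094 m) or (horizontal distance between pillar_2 and pocket_2 below 0.01 m and z of pillar_2 in the frame of pocket_2 below 0.094 m)) and linear speed of each of pillar_0, pillar_1, pillar_2 below 0.02 m/s and value of joint bar below 0.004 m); the robot touches nothing.
It fails at once if the beaker is shifted by more than 30 mm (distance of beaker from where it was at the start of the episode above 0.03 m).
It fails at once if the masking tape is shifted by more than 30 mm (distance of masking_tape from where it was at the start of the episode above 0.03 m).
It fails at once if the clear box is shifted by more than 30 mm (distance of lab_box from where it was at the start of the episode above 0.03 m).
Of pillar_0, pillar_1, pillar_2 only 2 to 3 are there at a start; the rules pass over those that are not, and their reading is None.
At some moment in a run one of pillar_0, pillar_1, pillar_2 may be knocked a few centimetres aside while the robot is not near it.
It also fails if it takes over 210 s, if anything falls off the work surface, if the arm or the gripper's body presses on something with over 40 N, if the wrist force passes 120 N, or if a joint passes its speed limit or range.

## Working session

There is one attempt and no reset: what is moved stays moved. The work goes in short steps, Python scripts to look and compute and a tool call to move; the robot and the scene stay as the last step left them, time stands still between calls to the robot, and variables do not carry over. Pictures are saved under pics/ and viewed, at most 14 in all, crops included, and the job is handed in when it is done.

Besides the shell and the picture viewer there is one more tool, called after "Emit:" by a JSON object that holds its "method" and its "body". apply_moves: Moves the arm, as the interface text tells. Its arguments: {"type":"object","properties":{"targets":{"type":"array"}},"required":["targets"]}

```bash
mkdir -p pics; ls
python3 - <<'E'
from station import ctrl
import cv2
s=ctrl.sense();print({k:s[k] for k in s})
for n in("scene","side"):
    p,d=ctrl.capture(n);cv2.imwrite(f"pics/{n}0.png",p[:,:,::-1]);c=ctrl.camera_params(n);print(n,c)
c=ctrl.camera_params("wrist");print(c)
E
```

```text
pics
{'clock': 0.0, 'joint_pos': array([ 6.80452353e+01,  2.02617083e+01,  9.36295784e+01,  7.54193314e-04,
        6.61875304e+01, -1.37779551e-01]), 'qvel': array([-0.01599926, -0.0956847 , -0.11330971, -0.04507649, -0.02406941,
       -0.03783218]), 'joint_torque': array([-1.42626301e-03, -5.93860710e+01, -3.34199417e+01,  6.97459280e-02,
        2.34777457e-02, -1.20027926e-04]), 'ee_pos': array([232.08830093, 579.77061929, 213.86842754]), 'tcp_rot': array([[-9.28373713e-01,  3.71647646e-01, -5.25477595e-04],
       [ 3.71648017e-01,  9.28372843e-01, -1.27135456e-03],
       [ 1.53431982e-05, -1.37558486e-03, -9.99999054e-01]]), 'contact_force': array([ 0.1340301 , -0.06381289,  0.58787062]), 'wrist_torque': array([-0.00910489, -0.04145984, -0.02620823]), 'grip_force': 0.0, 'grip_width': 0.9989201950465586}
scene {'mtx': array([[401.56619476,   0.        , 273.05698156],
       [  0.        , 401.56619476, 206.99631499],
       [  0.        ,   0.        ,   1.        ]]), 'k1': -0.05604264669096134, 'pose': array([[ 8.52543183e-01,  3.55415207e-01, -3.83210323e-01,
         4.28
[... 656 characters left out ...]
9217123e-02,  8.42989842e-01,  5.37482618e-01,
         8.08356746e+02],
       [ 0.00000000e+00,  0.00000000e+00,  0.00000000e+00,
         1.00000000e+00]])}
{'mtx': array([[337.35223807,   0.        , 280.12520653],
       [  0.        , 337.35223807, 209.46680508],
       [  0.        ,   0.        ,   1.        ]]), 'k1': 0.002626276307579879, 'pose': array([[ 3.70878573e-01, -8.88608983e-01, -2.69857665e-01,
         1.55732731e+02],
       [ 9.28679434e-01,  3.54281336e-01,  1.09723491e-01,
         6.09592452e+02],
       [-1.89574597e-03, -2.91305355e-01,  9.56628243e-01,
         3.84651415e+02],
       [ 0.00000000e+00,  0.00000000e+00,  0.00000000e+00,
         1.00000000e+00]])}
```

View pics/scene0.png

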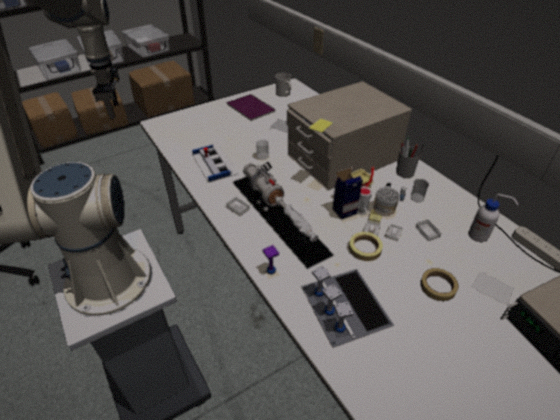

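View pics/side0.png

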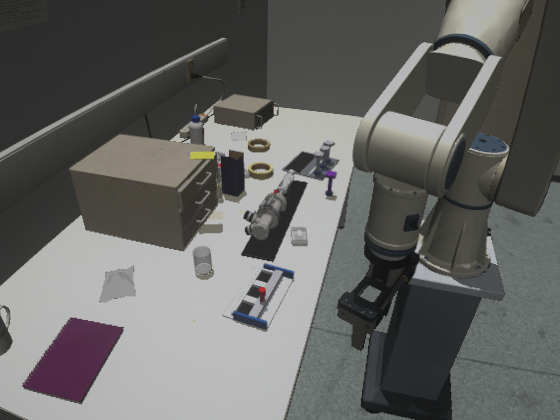

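The scene view shows three pillars on the grey board at about (320,280), (331,300) and (340,322). The purple look-alike stands off the board at (271,258), so I'll leave it. The rack with the red knob is at (211,162) in the scene view and (262,293) in the side view. I'll check this in one close crop.

```bash
cat > h.py <<'E'
from station import ctrl
import numpy as np, cv2
def cloud(n):
    """picture, Nx3 world image (nan where no depth)"""
    c=ctrl.camera_params(n); p,d=ctrl.capture(n)
    M=c["mtx"]; h,w=d.shape
    u,v=np.meshgrid(np.arange(w),np.arange(h))
    x=(u-M[0,2])/M[0,0]; y=(v-M[1,2])/M[1,1]
    sx,sy=x.copy(),y.copy()
    for _ in range(6):
        f=1+c["k1"]*(sx**2+sy**2); sx,sy=x/f,y/f
    P=np.stack([sx*d,-sy*d,-d],-1)@c["pose"][:3,:3].T+c["pose"][:3,3]
    P[d==0]=np.nan
    return p,P
def proj(n,X):
    c=ctrl.camera_params(n);T=c["pose"];q=(np.atleast_2d(X)-T[:3,3])@T[:3,:3]
    s=np.stack([q[:,0],-q[:,1]],1)/-q[:,2:];s=s*(1+c["k1"]*(s**2).sum(1,keepdims=True))
    return s@c["mtx"][:2,:2].T+c["mtx"][:2,2]
def save(name,p,box=None,k=1):
    if box: a,b,c,e=box; p=p[b:e,a:c]
    cv2.imwrite("pics/"+name,cv2.resize(p[:,:,::-1],None,fx=k,fy=k,interpolation=cv2.INTER_CUBIC))
def rel(s,pos,R=None):
    """shift (cm) and rotvec in tool axes from sensed pose to target"""
    from scipy.spatial.transform import Rotation as Ro
    T=s["tcp_rot"];d=T.T@(np.array(pos)-s["ee_pos"])/10
    return d.round(2),(Ro.from_matrix(T.T@R).as_rotvec().round(3) if R is not None else None)
E
python3 - <<'E'
from h import *
p,P=cloud("scene"); save("b1.png",p,(290,250,410,350),6)
np.set_printoptions(precision=1,suppress=True)
for uv in [(320,275),(331,290),(340,305),(302,297),(353,271),(389,319),(333,344),(193,152),(211,145),(229,176),(210,179),(263,149),(237,207),(365,247),(271,252)]:
    print(uv,P[uv[1],uv[0]])
p,P=cloud("side"); save("r1.png",p,(215,250,305,335),7)
for uv in [(262,293),(282,265),(250,322),(238,300),(297,270)]: print(uv,P[uv[1],uv[0]])
E
```

```text
(320, 275) [ 489.6 -374.5   95.1]
(331, 290) [ 484.7 -428.3   95.1]
(340, 305) [ 475.5 -476.6   95.9]
(302, 297) [ 452.2 -352.2   -2.1]
(353, 271) [ 629.7 -359.2    3.4]
(389, 319) [ 608.1 -535.6    0.1]
(333, 344) [ 434.5 -515.6    5. ]
(193, 152) [467.3 448.6  18. ]
(211, 145) [546.3 443.8  26.4]
(229, 176) [526.8 245.4   3.5]
(210, 179) [452.  252.   15.8]
(263, 149) [695.9 275.5  48.4]
(237, 207) [463.2  56.3  19.7]
(365, 247) [ 724.8 -303.9    1.1]
(271, 252) [ 424.2 -233.    89.8]
(262, 293) [494.5 398.8  58.9]
(282, 265) [489.4 216.7   1.4]
(250, 322) [507.2 457.6  11.1]
(238, 300) [563.3 389.8   4.5]
(297, 270) [441.9 227.3   3.2]
```

View pics/b1.png

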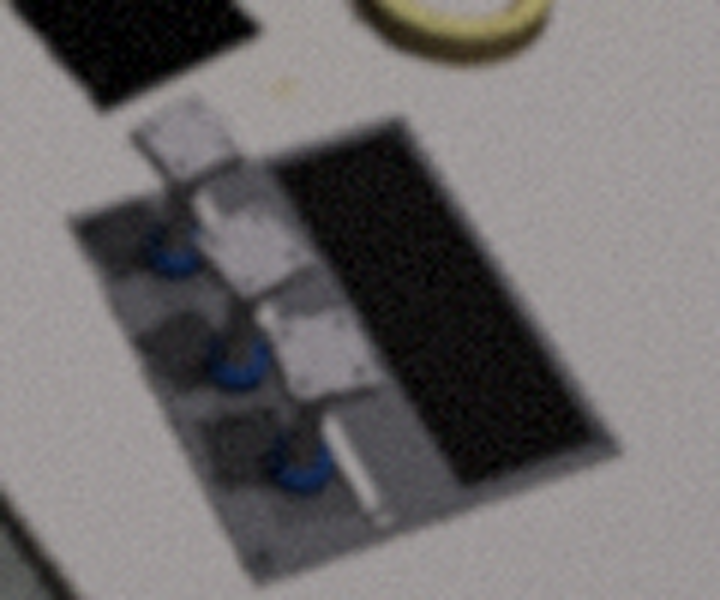

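View pics/r1.png

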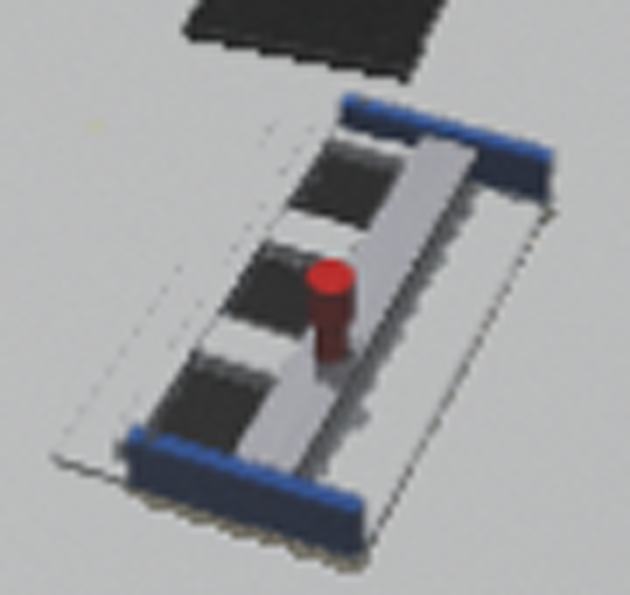

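The crop confirms it: three blue-collared pillars with light feet on the board, and the purple one is off it. The rack lies with its bar and knob on the robot's side, knob at about (494,399). Next I'll go above the rack for a close look.

Run:
```python
from h import *
s=ctrl.sense();print(rel(s,(480,390,190)))
p,P=cloud("side");m=(P[:,:,1]>-250)&(P[:,:,1]<220)&(P[:,:,0]>380)&(P[:,:,0]<700)
for y in range(-250,220,50):
    k=m&(abs(P[:,:,1]-y-25)<25); z=P[:,:,2][k];
    h=z>40
    print(y,z.size, np.nanmax(z) if z.size else None, (np.nanmin(P[:,:,0][k][h]),np.nanmax(P[:,:,0][k][h])) if h.any() else None)
```

```text
(array([-30.07,  -8.42,   2.42]), None)
-250 731 96.42700326564011 (np.float64(406.39847285870906), np.float64(583.1225290723906))
-200 679 87.51019436880881 (np.float64(553.631813055038), np.float64(590.4491248160658))
-150 698 87.31879540467423 (np.float64(554.1039943005212), np.float64(585.7918953942692))
-100 678 86.74625345787092 (np.float64(558.9991625357089), np.float64(585.5209560890573))
-50 632 122.16892243446443 (np.float64(537.0285880195174), np.float64(597.7516549334794))
0 872 125.03066328848183 (np.float64(531.8893906918008), np.float64(610.8788180557082))
50 1196 124.00356569442806 (np.float64(530.7009203740365), np.float64(619.20004772397))
100 1540 118.2711435323788 (np.float64(551.2343658180989), np.float64(635.9893829358668))
150 1485 97.3280882305611 (np.float64(546.557726968136), np.float64(596.9610325432457))
200 626 13.86533430707766 None
```

Emit:
{"method": "apply_moves", "body": {"targets": [-30,-8.4,2.4,0,0,0,100,-30,-8.4,2.4,0,0,0,100,-30,-8.4,2.4,0,0,0,100,-30,-8.4,2.4,0,0,0,100,-30,-8.4,2.4,0,0,0,100,-30,-8.4,2.4,0,0,0,100,-30,-8.4,2.4,0,0,0,100,-30,-8.4,2.4,0,0,0,100]}}

```text
clock: 0.92
ee_pos: [482.6, 387.7, 190.2]
tcp_rot: [[-0.928, 0.373, 0.001], [0.373, 0.928, -0.001], [-0.001, -0.001, -1.0]]
contact_force: [0.7, -0.2, -0.0]
grip_width: 1.001
grip_force: 0.0
```

```bash
cat >> h.py <<'E'
def rack():
    """knob top, guide line fits from the wrist view"""
    p,P=cloud("wrist"); hsv=cv2.cvtColor(p,cv2.COLOR_RGB2HSV).astype(int)
    z=P[:,:,2]
    red=((hsv[:,:,0]<8)|(hsv[:,:,0]>172))&(hsv[:,:,1]>140)&(z>50)
    blue=(abs(hsv[:,:,0]-112)<14)&(hsv[:,:,1]>120)&(z>21)&(z<31)
    return p,P,red,blue
E
python3 - <<'E'
from h import *
print(ctrl.sense()["ee_pos"],ctrl.sense()["tcp_rot"])
p,P,red,blue=rack(); save("w1.png",p)
np.set_printoptions(precision=1,suppress=True)
print("knob",np.median(P[red],0),red.sum())
n,l=cv2.connectedComponents(blue.astype(np.uint8))
for i in range(1,n):
    q=P[l==i]
    if len(q)>80:
        print(len(q),q.mean(0),cv2.minAreaRect(q[:,:2].astype(np.float32)))
E
```

```text
[482.5814518  387.72988438 190.20567919] [[-9.27719411e-01  3.73277530e-01  7.61144055e-04]
 [ 3.73276824e-01  9.27719545e-01 -9.26387299e-04]
 [-1.05192778e-03 -5.75310044e-04 -9.99999281e-01]]
knob [497.7 386.4  62.7] 245
481 [508.  450.7  26.2] ((510.88934326171875, 450.5263977050781), (6.3744096755981445, 87.50637817382812), 84.71206665039062)
296 [473.4 258.8  26.7] ((473.753662109375, 258.7338562011719), (7.75251579284668, 52.89094924926758), 83.8990478515625)
```

View pics/w1.png

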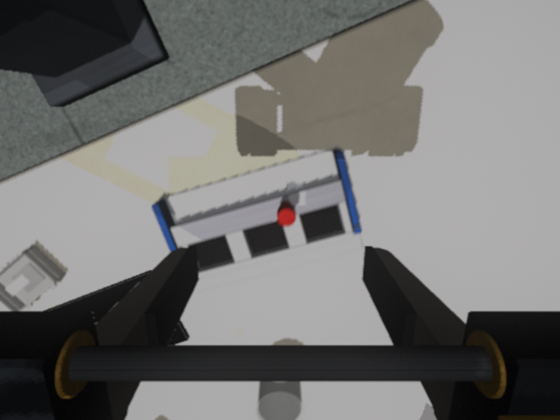

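```bash
cat >> h.py <<'E'
a=np.radians(-5.7); RX=np.array([np.cos(a),np.sin(a),0]); RY=np.array([-np.sin(a),np.cos(a),0])
def down(x):
    """tool pointing down with tool x along horizontal x"""
    z=np.array([0,0,-1.]); x=np.array(x,float)/np.linalg.norm(x); return np.stack([x,np.cross(z,x),z],1)
E
python3 - <<'E'
from h import *
s=ctrl.sense();print(rel(s,(497.7,386.4,36),down(-RX)))
E
```

```text
(array([-1.24,  0.5 , 15.4 ]), array([-0.001,  0.002, -0.284]))
```

Emit:
{"method": "apply_moves", "body": {"targets": [-1.24,0.5,4,0,0,-0.1,60,-1.24,0.5,8,0,0,-0.2,60,-1.24,0.5,11,0,0,-0.284,60,-1.24,0.5,14,0,0,-0.284,60,-1.24,0.5,15.4,0,0,-0.284,60,-1.24,0.5,15.4,0,0,-0.284,10,-1.24,0.5,15.4,0,0,-0.284,10,-1.24,0.5,15.4,0,0,-0.284,10]}}

```text
clock: 1.63
ee_pos: [493.9, 391.8, 38.4]
tcp_rot: [[-0.995, 0.097, 0.002], [0.097, 0.995, 0.002], [-0.002, 0.002, -1.0]]
contact_force: [-0.4, 0.1, 0.5]
grip_width: 0.445
grip_force: 0.0
```

Emit:
{"method": "apply_moves", "body": {"targets": [-0.4,-0.4,0.2,0,0,0,40,-0.4,-0.4,0.2,0,0,0,10,-0.4,-0.4,0.2,0,0,0,10,-0.4,-0.4,0.2,0,0,0,10,-0.4,-0.4,0.2,0,0,0,10,-0.4,-0.4,0.2,0,0,0,10,-0.4,-0.4,0.2,0,0,0,10,-0.4,-0.4,0.2,0,0,0,10]}}

```text
clock: 2.3
ee_pos: [497.5, 388.0, 35.5]
tcp_rot: [[-0.995, 0.097, 0.002], [0.097, 0.995, 0.003], [-0.002, 0.003, -1.0]]
contact_force: [-0.0, 5.7, 2.2]
grip_width: 0.185
grip_force: 30.0
```

Emit:
{"method": "apply_moves", "body": {"targets": [1,-0.1,0,0,0,0,10,2,-0.1,0,0,0,0,10,3,-0.1,0,0,0,0,10,3.3,-0.1,0,0,0,0,10,3.4,-0.1,0,0,0,0,10,3.4,-0.1,0,0,0,0,10,3.4,-0.1,0,0,0,0,10,3.4,-0.1,0,0,0,0,10]}}

```text
clock: 2.97
ee_pos: [468.3, 391.0, 35.7]
tcp_rot: [[-0.995, 0.096, 0.01], [0.096, 0.995, 0.005], [-0.01, 0.006, -1.0]]
contact_force: [19.8, 3.4, -11.7]
grip_width: 0.187
grip_force: 30.0
```

Emit:
{"method": "apply_moves", "body": {"targets": [3.1,0,0,0,0,0,50,3.1,0,0,0,0,0,50,3.1,0,0,0,0,0,50,3.1,0,-4,0,0,0,60,3.1,0,-8,0,0,0,80,4,0,-12,0,0,0,100,6,0,-16,0,0,0,100,6,0,-16,0,0,0,100]}}

```text
clock: 3.63
ee_pos: [404.3, 397.0, 201.8]
tcp_rot: [[-0.995, 0.097, 0.006], [0.097, 0.995, 0.007], [-0.006, 0.008, -1.0]]
contact_force: [0.8, 1.5, -0.3]
grip_width: 0.743
grip_force: 0.0
```

Run:
```python
from h import *
print(ctrl.sense()["ee_pos"])
p,P,red,blue=rack(); save("w2.png",p)
np.set_printoptions(precision=1,suppress=True)
print("knob",np.median(P[red],0),red.sum())
n,l=cv2.connectedComponents(blue.astype(np.uint8))
for i in range(1,n):
    q=P[l==i]
    if len(q)>80: print(len(q),q.mean(0),cv2.minAreaRect(q[:,:2].astype(np.float32)))
# dark pocket floors
g=p.max(2); k=(g<70)&(P[:,:,2]<9)&(P[:,:,2]>-2)&(P[:,:,1]>240)&(P[:,:,1]<460)&(P[:,:,0]>470)&(P[:,:,0]<570)
n,l,st,c=cv2.connectedComponentsWithStats(k.astype(np.uint8))
for i in range(1,n):
    if st[i,4]>300: q=P[l==i];print(st[i],cv2.minAreaRect(q[:,:2].astype(np.float32)),q.mean(0))
```

```text
[404.29245393 397.04805997 201.82872608]
knob [469.2 389.6  62.5] 210
294 [473.5 259.5  26.7] ((475.0406799316406, 259.3036804199219), (7.444681167602539, 58.90946578979492), 84.23654174804688)
442 [506.3 451.5  26.2] ((509.2043151855469, 451.46240234375), (7.005521774291992, 88.36015319824219), 84.2427978515625)
[ 235  270   35   31 1040] ((527.1025390625, 350.8702392578125), (41.72420883178711, 40.5632209777832), 84.02715301513672) [527.2 350.9   5.2]
[289 270  34  31 998] ((533.4706420898438, 416.13946533203125), (40.779136657714844, 40.762691497802734), 84.78707885742188) [533.5 415.7   5.2]
```

View pics/w2.png

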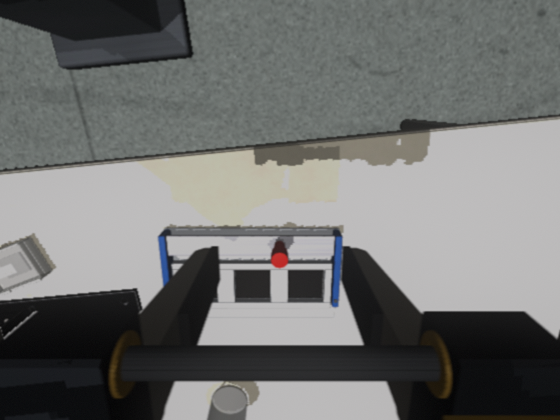

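Emit:
{"method": "apply_moves", "body": {"targets": [-3.4,-28,-3,0,0,0,100,-3.4,-28,-3,0,0,0,100,-3.4,-28,-3,0,0,0,100,-3.4,-28,-3,0,0,0,100,-3.4,-28,-3,0,0,0,100,-3.4,-28,-3,0,0,0,100,-3.4,-28,-3,0,0,0,100,-3.4,-28,-3,0,0,0,100]}}

```text
clock: 4.35
ee_pos: [409.6, 107.5, 224.2]
tcp_rot: [[-0.995, 0.1, -0.0], [0.1, 0.995, -0.002], [0.0, -0.002, -1.0]]
contact_force: [-0.3, 0.2, -0.4]
grip_width: 0.999
grip_force: 0.0
```

Emit:
{"method": "apply_moves", "body": {"targets": [-3.4,-32,0,0,0,0,100,-3.4,-32,0,0,0,0,100,-3.4,-32,0,0,0,0,100,-3.4,-32,0,0,0,0,100,-3.4,-32,0,0,0,0,100,-3.4,-32,0,0,0,0,100,-3.4,-32,0,0,0,0,100,-3.4,-32,0,0,0,0,100]}}

```text
clock: 5.02
ee_pos: [412.3, -212.5, 223.8]
tcp_rot: [[-0.995, 0.098, -0.001], [0.098, 0.995, -0.0], [0.0, -0.0, -1.0]]
contact_force: [0.2, -0.3, 0.3]
grip_width: 0.998
grip_force: 0.0
```

Emit:
{"method": "apply_moves", "body": {"targets": [-3,-22,0,0,0,0,100,-3,-22,0,0,0,0,100,-3,-22,0,0,0,0,100,-3,-22,0,0,0,0,100,-3,-22,0,0,0,0,100,-3,-22,0,0,0,0,100,-3,-22,0,0,0,0,100,-3,-22,0,0,0,0,100]}}

```text
clock: 5.68
ee_pos: [420.7, -430.9, 223.0]
tcp_rot: [[-0.995, 0.098, -0.002], [0.098, 0.995, 0.002], [0.002, 0.002, -1.0]]
contact_force: [-0.3, 0.8, 0.2]
grip_width: 1.0
grip_force: 0.0
```

```bash
cat >> h.py <<'E'
def comps(mask,P,mn=60):
    n,l,st,c=cv2.connectedComponentsWithStats(mask.astype(np.uint8))
    return [(st[i][4],c[i].round(0),np.median(P[l==i],0).round(1),[np.round(x,1) for x in cv2.minAreaRect(P[l==i][:,:2].astype(np.float32))]) for i in range(1,n) if st[i,4]>mn]
E
python3 - <<'E'
from h import *
print(ctrl.sense()["ee_pos"])
p,P=cloud("wrist"); save("w3.png",p)
z=P[:,:,2]
for c in comps((z>85)&(z<105)&(P[:,:,0]>430)&(P[:,:,1]<-200),P): print(c)
E
```

```text
[ 420.72160837 -430.87619793  223.03813235]
(np.int32(574), array([500., 195.]), array([ 436.5, -228.4,   90.5]), [array([ 436.7, -226.6]), array([37.5, 13.6]), np.float64(88.7)])
(np.int32(1379), array([230., 259.]), array([ 474.5, -485.7,   94.6]), [array([ 476.9, -486.3]), array([35.9, 36.8]), np.float64(70.7)])
(np.int32(1360), array([288., 261.]), array([ 482. , -430.5,   94.5]), [array([ 484.5, -430.4]), array([36.5, 36. ]), np.float64(1.3)])
(np.int32(1070), array([349., 267.]), array([ 494.4, -371.3,   94.5]), [array([ 497.3, -370.1]), array([29.4, 37. ]), np.float64(87.6)])
```

View pics/w3.png

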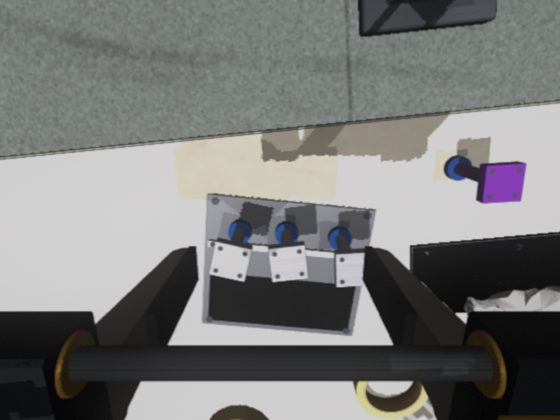

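Three pillars, with feet at (230,259), (288,261) and (349,267); the purple one is at (500,183). I'll tip the outer two with the open fingers, then the middle one with them closed.

Emit:
{"method": "apply_moves", "body": {"targets": [-0.9,1.3,4,0,0,0.045,100,-0.9,1.3,8,0,0,0.045,100,-0.9,1.3,12,0,0,0.045,100,-0.9,1.3,14.5,0,0,0.045,100,-0.9,1.3,14.5,0,0,0.045,100,-0.9,1.3,14.5,0,0,0.045,100]}}

```text
clock: 6.23
ee_pos: [431.1, -417.0, 79.1]
tcp_rot: [[-0.99, 0.14, -0.002], [0.14, 0.99, 0.002], [0.002, 0.002, -1.0]]
contact_force: [0.4, -0.3, 0.3]
grip_width: 0.998
grip_force: 0.0
```

Run:
```python
from h import *
s=ctrl.sense();print(s["ee_pos"],s["tcp_rot"][:,1],s["contact_force"])
p,P=cloud("wrist"); save("w4.png",p)
z=P[:,:,2]
for c in comps((z>85)&(z<105)&(P[:,:,0]>430)&(P[:,:,1]<-200),P): print(c)
```

```text
[ 431.09965211 -417.00369454   79.09582702] [0.13985637 0.99017007 0.00184929] [ 0.40684145 -0.3021966   0.34511738]
(np.int32(365), array([371., 279.]), array([ 438.9, -372.6,   96.2]), [array([ 438.8, -372.8]), array([ 1.3, 17.7]), np.float64(81.9)])
(np.int32(98), array([191., 290.]), array([ 432.3, -464.5,   95.5]), [array([ 432.7, -464.5]), array([0.9, 5.5]), np.float64(83.4)])
(np.int32(1206), array([270., 335.]), array([ 467.2, -428.2,   93.3]), [array([ 467.8, -429.3]), array([37.4, 12. ]), np.float64(76.0)])
(np.int32(590), array([189., 337.]), array([ 463.3, -473.7,   91.9]), [array([ 465.1, -473.6]), array([20.8,  8.3]), np.float64(64.0)])
(np.int32(471), array([371., 339.]), array([ 479.4, -373.2,   90.2]), [array([ 479.9, -373.8]), array([ 6. , 21.7]), np.float64(7.2)])
(np.int32(551), array([175., 385.]), array([ 491.2, -486. ,   94.6]), [array([ 489.6, -489.8]), array([34.2, 10.8]), np.float64(69.9)])
(np.int32(515), array([271., 385.]), array([ 499.2, -434.3,   94.7]), [array([ 499.5, -430.3]), array([36. ,  9.1]), np.float64(85.2)])
(np.int32(865), array([384., 387.]), array([ 509.9, -369.6,   94.6]), [array([ 509.8, -367.3]), array([35.8, 11.9]), np.float64(85.7)])
```

Consistent with the estimate. Pushing now.

Emit:
{"method": "apply_moves", "body": {"targets": [-1,0,0,0,0,0,100,-2,0,0,0,0,0,100,-3,0,0,0,0,0,100,-4,0,0,0,0,0,100,-5,0,0,0,0,0,100,-6,0,0,0,0,0,100,-6.8,0,0,0,0,0,100,-6.8,0,0,0,0,0,100]}}

```text
clock: 6.95
ee_pos: [500.7, -429.0, 79.6]
tcp_rot: [[-0.99, 0.141, 0.001], [0.141, 0.99, -0.001], [-0.001, -0.0, -1.0]]
contact_force: [-0.6, 0.2, 0.3]
grip_width: 1.002
grip_force: 0.0
```

Emit:
{"method": "apply_moves", "body": {"targets": [3,0,0,0,0,0,100,6.5,0,0,0,0,0,100,7,-0.5,0,0,0,0,0,7,-0.5,0,0,0,0,0,7,-0.5,0,0,0,0,0,7,-0.5,0,0,0,0,0,7,-0.5,0,0,0,0,0,7,-0.5,0,0,0,0,0]}}

```text
clock: 7.62
ee_pos: [429.6, -423.8, 79.6]
tcp_rot: [[-0.99, 0.141, 0.0], [0.141, 0.99, -0.0], [-0.0, -0.0, -1.0]]
contact_force: [0.7, 0.3, 0.6]
grip_width: 0.591
grip_force: 0.0
```

Run:
```python
from h import *
s=ctrl.sense();print(s["ee_pos"],s["grip_width"],s["contact_force"])
p,P=cloud("wrist"); save("w5.png",p)
```

```text
[ 429.62684452 -423.83448175   79.57656064] 0.5911313631801771 [0.70321965 0.34414834 0.58576787]
```

View pics/w5.png

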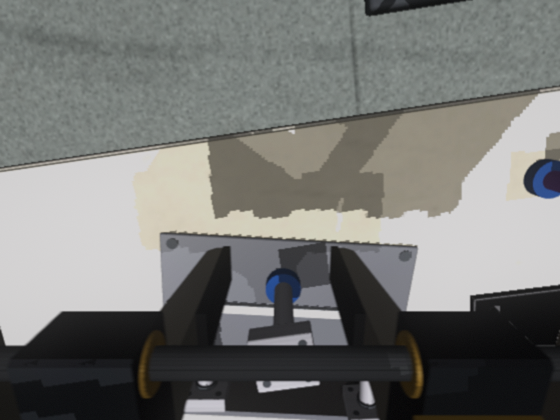

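The outer two are down, with feet at (205,385) and (365,395); the middle one still stands at (283,290). Next I'll close the fingers and push it.

Emit:
{"method": "apply_moves", "body": {"targets": [0,0,0,0,0,0,0,0,0,0,0,0,0,0,0,0,0,0,0,0,0,0,0,0,0,0,0,0,0,0,0,0,0,0,0,0,0,0,0,0,0,0,0,0,0,0,0,0,0,0,0,0,0,0,0,0]}}

```text
clock: 8.33
ee_pos: [428.7, -423.7, 79.6]
tcp_rot: [[-0.99, 0.141, -0.0], [0.141, 0.99, -0.0], [0.0, -0.0, -1.0]]
contact_force: [-0.6, 1.2, -0.2]
grip_width: 0.001
grip_force: 0.0
```

Emit:
{"method": "apply_moves", "body": {"targets": [-1,0,0,0,0,0,0,-2,0,0,0,0,0,0,-3,0,0,0,0,0,0,-4,0,0,0,0,0,0,-5,0,0,0,0,0,0,-6,0,0,0,0,0,0,-6.5,0,0,0,0,0,0,-6.5,0,0,0,0,0,0]}}

```text
clock: 9.0
ee_pos: [494.5, -433.1, 79.5]
tcp_rot: [[-0.99, 0.141, 0.001], [0.141, 0.99, -0.0], [-0.001, -0.0, -1.0]]
contact_force: [-0.1, 0.6, 0.1]
grip_width: 0.008
grip_force: 0.0
```

Emit:
{"method": "apply_moves", "body": {"targets": [2,0,-4,0,0,0,50,4,0,-8,0,0,0,50,6,0,-12,0,0,0,50,7,0,-15,0,0,0,50,8,0,-15,0,0,0,50,8,0,-15,0,0,0,50,8,0,-15,0,0,0,50,8,0,-15,0,0,0,50]}}

```text
clock: 9.67
ee_pos: [413.6, -421.1, 228.2]
tcp_rot: [[-0.99, 0.141, -0.001], [0.141, 0.99, 0.001], [0.001, 0.001, -1.0]]
contact_force: [-0.5, 0.0, 0.3]
grip_width: 0.498
grip_force: 0.0
```

```bash
cat >> h.py <<'E'
def blues():
    p,P=cloud("wrist"); hsv=cv2.cvtColor(p,cv2.COLOR_RGB2HSV).astype(int)
    m=(abs(hsv[:,:,0]-112)<14)&(hsv[:,:,1]>120)&(p[:,:,2]>40)
    return p,P,m
E
python3 - <<'E'
from h import *
s=ctrl.sense();print(s["ee_pos"],s["grip_width"],s["contact_force"])
p,P,m=blues(); save("w6.png",p)
for c in comps(m&(P[:,:,2]<40),P,40): print("blue",c)
z=P[:,:,2]
for c in comps((z>32)&(z<50)&(P[:,:,0]>430)&(P[:,:,1]<-300)&(p.min(2)>60),P): print("foot",c)
E
```

```text
[ 413.64158064 -421.10578666  228.23290583] 0.49754817272875634 [-0.47217687  0.00070017  0.30487073]
blue (np.int32(184), array([443., 168.]), array([ 425.5, -233.4,   10.5]), [array([ 426.5, -232. ]), array([26.4, 15.7]), np.float64(14.2)])
blue (np.int32(169), array([284., 264.]), array([ 508.5, -431.4,   36.1]), [array([ 508.7, -431.6]), array([25.3, 10.4]), np.float64(82.2)])
foot (np.int32(115), array([238., 313.]), array([ 563.7, -495.2,   40.9]), [array([ 563.3, -496. ]), array([16. , 11.4]), np.float64(80.1)])
foot (np.int32(261), array([285., 324.]), array([ 587. , -440.7,   40.6]), [array([ 587.2, -440.7]), array([34.8, 13.2]), np.float64(82.3)])
foot (np.int32(71), array([329., 327.]), array([ 599.5, -387.6,   40.4]), [array([ 599.6, -387.3]), array([ 9.6, 12.9]), np.float64(87.3)])
```

View pics/w6.png

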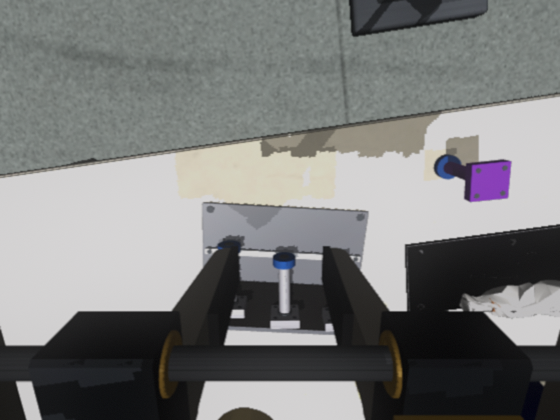

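All three lie on their sides. The middle collar is at (284,262), about (508,-431). I'll go over it and look again.

Emit:
{"method": "apply_moves", "body": {"targets": [-3,0.1,1,0,0,0,45,-6,0.2,4,0,0,0,45,-9.5,0.3,8,0,0,0,45,-9.5,0.3,12,0,0,0,45,-9.5,0.3,15,0,0,0,45,-9.5,0.3,17,0,0,0,45,-9.5,0.3,17,0,0,0,45,-9.5,0.3,17,0,0,0,45]}}

```text
clock: 10.38
ee_pos: [507.6, -430.9, 57.3]
tcp_rot: [[-0.99, 0.141, -0.003], [0.141, 0.99, 0.003], [0.004, 0.002, -1.0]]
contact_force: [0.7, -0.3, -0.5]
grip_width: 0.45
grip_force: 0.0
```

Run:
```python
from h import *
s=ctrl.sense();print(s["ee_pos"],s["tcp_rot"][:,0])
p,P,m=blues(); save("w7.png",p)
for c in comps(m&(P[:,:,2]<45),P,40): print("blue",c)
p,P=cloud("scene")
z=P[:,:,2]
for c in comps((z>32)&(z<50)&(P[:,:,0]>430)&(P[:,:,1]<-300)&(p.min(2)>40),P,15): print("foot",c)
save("s7.png",p,(290,230,410,350),5)
```

```text
[ 507.6276489  -430.90532372   57.28406377] [-0.9900257   0.14083669  0.0037595 ]
blue (np.int32(624), array([177., 222.]), array([ 484.9, -492.5,   31.1]), [array([ 484.4, -498.9]), array([34.1, 10.6]), np.float64(83.7)])
blue (np.int32(889), array([281., 244.]), array([ 506.4, -431. ,   34.6]), [array([ 515.7, -432.6]), array([25.6, 24.5]), np.float64(82.7)])
blue (np.int32(729), array([379., 251.]), array([ 520.4, -372.3,   35.1]), [array([ 528.6, -370. ]), array([24.2, 25. ]), np.float64(83.3)])
foot (np.int32(57), array([492., 190.]), array([1259.7, -364.4,   42.9]), [array([1259.7, -366.4]), array([71.8,  9. ]), np.float64(89.6)])
foot (np.int32(75), array([514., 204.]), array([1260.2, -448.4,   41.7]), [array([1260.4, -451.4]), array([12.3, 99.1]), np.float64(1.2)])
foot (np.int32(39), array([533., 217.]), array([1260.2, -522.6,   39.6]), [array([1260.8, -525.6]), array([10.3, 46. ]), np.float64(3.8)])
foot (np.int32(31), array([548., 226.]), array([1260.8, -576.6,   42.3]), [array([1260.2, -578.7]), array([32.,  8.]), np.float64(85.0)])
foot (np.int32(485), array([539., 243.]), array([1171.3, -603. ,   35.1]), [array([1174.6, -601.1]), array([ 51.6, 156.8]), np.float64(1.0)])
foot (np.int32(75), array([482., 233.]), array([1043.3, -480.7,   42. ]), [array([1054.2, -480. ]), array([22.8, 57.8]), np.float64(46.1)])
foot (np.int32(74), array([372., 312.]), array([ 561.2, -509.5,   39. ]), [array([ 562.3, -508. ]), array([36. , 13.6]), np.float64(84.8)])
```

View pics/w7.png

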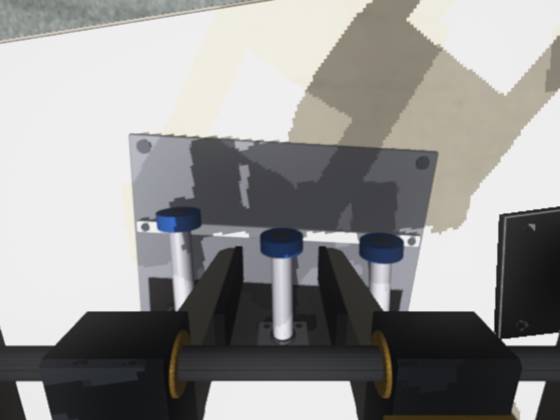

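Emit:
{"method": "apply_moves", "body": {"targets": [-0.1,0,2,0,0,0,45,-0.1,0,4,0,0,0,45,-0.1,0,4.5,0,0,0,45,-0.1,0,4.5,0,0,0,15,-0.1,0,4.5,0,0,0,15,-0.1,0,4.5,0,0,0,15,-0.1,0,4.5,0,0,0,15,-0.1,0,4.5,0,0,0,15]}}

```text
clock: 11.15
ee_pos: [510.0, -432.9, 16.1]
tcp_rot: [[-0.99, 0.141, 0.002], [0.141, 0.99, -0.001], [-0.002, -0.001, -1.0]]
contact_force: [-0.2, 0.8, 5.1]
grip_width: 0.286
grip_force: 30.0
```

Emit:
{"method": "apply_moves", "body": {"targets": [0,0,-2,0,0,0,15,0,0,-4,0,0,0,15,0,0,-6,0,0,0,15,0,0,-8,0,0,0,15,0,0,-10,0,0,0,15,0,0,-10,0,0,0,15,0,0,-10,0,0,0,15,0,0,-10,0,0,0,15]}}

```text
clock: 11.82
ee_pos: [508.8, -431.7, 113.5]
tcp_rot: [[-0.99, 0.141, -0.001], [0.141, 0.99, 0.001], [0.001, 0.001, -1.0]]
contact_force: [-0.4, 0.3, -2.6]
grip_width: 0.293
grip_force: 30.0
```

Run:
```python
from h import *
s=ctrl.sense();print(s["ee_pos"],s["contact_force"],s["grip_width"])
p,P=cloud("wrist"); q,Q=cloud("scene")
u,v=proj("scene",s["ee_pos"])[0].astype(int);print(u,v)
a=cv2.resize(p,(560,420));b=cv2.resize(q[max(v-50,0):v+50,u-50:u+50],(240,240),interpolation=2)
o=np.zeros((420,800,3),np.uint8);o[:,:560]=a;o[:240,560:]=b;save("w8.png",o)
```

```text
[ 508.76320096 -431.70069863  113.48943739] [-0.40767179  0.33709448 -2.63183948] 0.2926068505025301
340 282
```

View pics/w8.png

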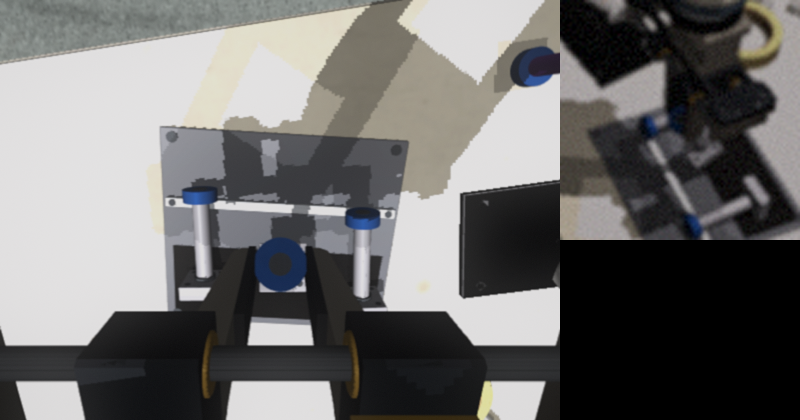

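The pillar is held and already hangs nearly foot down: its collar face shows as a disc at (280,264). I'll carry it to pocket_0.

Emit:
{"method": "apply_moves", "body": {"targets": [1,0,-4,0,0,0,15,2,1,-8,0,0,0,15,10.8,27,-12.6,0,0,0,15,10.8,27,-12.6,0,0,0,15,10.8,27,-12.6,0,0,0,15,10.8,27,-12.6,0,0,0,15,10.8,27,-12.6,0,0,0,15,10.8,27,-12.6,0,0,0,15]}}

```text
clock: 12.58
ee_pos: [444.4, -175.6, 234.9]
tcp_rot: [[-0.99, 0.142, -0.002], [0.142, 0.99, 0.001], [0.002, 0.001, -1.0]]
contact_force: [1.0, 0.3, -2.8]
grip_width: 0.292
grip_force: 30.0
```

Emit:
{"method": "apply_moves", "body": {"targets": [4.2,31,0,0,0,0,15,4.2,31,0,0,0,0,15,4.2,31,0,0,0,0,15,4.2,31,0,0,0,0,15,4.2,31,0,0,0,0,15,4.2,31,0,0,0,0,15,4.2,31,0,0,0,0,15,4.2,31,0,0,0,0,15]}}

```text
clock: 13.25
ee_pos: [447.2, 139.2, 234.9]
tcp_rot: [[-0.99, 0.14, -0.001], [0.14, 0.99, 0.001], [0.001, 0.001, -1.0]]
contact_force: [-0.7, -0.7, -2.8]
grip_width: 0.289
grip_force: 30.0
```

Emit:
{"method": "apply_moves", "body": {"targets": [-5.1,15.5,0,0,0,-0.042,15,-5.1,15.5,0,0,0,-0.042,15,-5.1,15.5,0,0,0,-0.042,15,-5.1,15.5,3,0,0,-0.042,15,-5.1,15.5,6,0,0,-0.042,15,-5.1,15.5,6,0,0,-0.042,15,-5.1,15.5,6,0,0,-0.042,15,-5.1,15.5,6,0,0,-0.042,15]}}

```text
clock: 13.92
ee_pos: [520.1, 281.0, 176.0]
tcp_rot: [[-0.995, 0.1, -0.001], [0.1, 0.995, -0.001], [0.001, -0.001, -1.0]]
contact_force: [-0.3, 0.1, -3.8]
grip_width: 0.292
grip_force: 30.0
```

```bash
cat >> h.py <<'E'
def face():
    """held collar: end-face plane (normal = -pillar z), wrist view"""
    s=ctrl.sense(); p,P,m=blues()
    k=m&(np.linalg.norm(P-s["ee_pos"],axis=2)<60); q=P[k]
    # RANSAC plane
    r=np.random.default_rng(0);best=0
    for _ in range(300):
        a=q[r.choice(len(q),3,False)]; n=np.cross(a[1]-a[0],a[2]-a[0])
        if np.linalg.norm(n)<20: continue
        n/=np.linalg.norm(n); i=abs((q-a[0])@n)<0.8
        if i.sum()>best: best=i.sum();I=i
    c=q[I].mean(0); n=np.linalg.svd(q[I]-c)[2][2]; n*=np.sign(n[2])
    print("tcp",s["ee_pos"].round(1),"face",c.round(1),"normal",n.round(3),"tilt",np.degrees(np.arccos(n[2])).round(1),"foot",(c-n*90).round(1),len(q),best)
    return p,P
E
python3 - <<'E'
from h import *
p,P=face(); save("w9.png",p)
g=p.max(2); k=(g<70)&(P[:,:,2]<9)&(P[:,:,2]>-2)&(P[:,:,1]>240)&(P[:,:,1]<460)&(P[:,:,0]>470)&(P[:,:,0]<570)
for c in comps(k,P,200): print(c)
p,P=cloud("side"); g=p.max(2); k=(g<70)&(P[:,:,2]<9)&(P[:,:,2]>-2)&(P[:,:,1]>240)&(P[:,:,1]<460)&(P[:,:,0]>470)&(P[:,:,0]<570)
for c in comps(k,P,50): print(c)
E
```

```text
tcp [520.1 281.  176. ] face [516.  280.1 187.2] normal [-0.391  0.03   0.92 ] tilt 23.1 foot [551.2 277.4 104.4] 1671 1263
(np.int32(1609), array([288., 187.]), array([517.8, 288.3,   5.1]), [array([518.4, 288.4]), array([42.8, 41.1]), np.float64(84.3)])
(np.int32(1528), array([351., 187.]), array([523.9, 352.6,   4.9]), [array([524.9, 352.8]), array([42.9, 41.2]), np.float64(84.4)])
(np.int32(1436), array([413., 187.]), array([530.4, 416.9,   4.9]), [array([531.2, 417.1]), array([39.1, 40.9]), np.float64(84.4)])
(np.int32(124), array([266., 277.]), array([518.9, 285.6,   5.7]), [array([518.7, 285.7]), array([34.8, 43.1]), np.float64(77.9)])
(np.int32(143), array([257., 292.]), array([524.8, 348.6,   5. ]), [array([524.7, 346.7]), array([38. , 42.4]), np.float64(82.5)])
(np.int32(156), array([246., 309.]), array([532.2, 413.7,   5.3]), [array([531.5, 412.7]), array([36.8, 41.4]), np.float64(82.6)])
```

The pillar hangs 23° off plumb with its foot towards +x. I'll tilt the tool to make it plumb over pocket_0.

Emit:
{"method": "apply_moves", "body": {"targets": [0.27,0.68,0,0,0.12,0,15,0.27,0.68,0,0,0.24,0,15,0.27,0.68,0,0,0.36,0,15,0.27,0.68,0,0,0.4,0,15,0.27,0.68,0,0,0.4,0,15,0.27,0.68,0,0,0.4,0,15]}}

```text
clock: 14.52
ee_pos: [519.5, 288.0, 176.4]
tcp_rot: [[-0.917, 0.101, -0.385], [0.093, 0.995, 0.04], [0.387, 0.0, -0.922]]
contact_force: [0.4, 0.2, -2.8]
grip_width: 0.287
grip_force: 30.0
```

Run:
```python
from h import *
p,P=face(); s=ctrl.sense(); print(s["tcp_rot"],s["joint_pos"])
```

```text
tcp [519.5 288.  176.4] face [519.4 286.8 188.2] normal [-0.044 -0.009  0.999] tilt 2.6 foot [523.4 287.6  98.3] 1810 1410
[[-9.17622764e-01  1.00430217e-01 -3.84554593e-01]
 [ 9.23942940e-02  9.94943927e-01  3.93684736e-02]
 [ 3.86564042e-01  5.94757427e-04 -9.22262375e-01]] [ 22.52756621  31.25466018  85.05078264  10.6433953   84.04193695
 -64.72779243]
```

Emit:
{"method": "apply_moves", "body": {"targets": [-1.1,0,2.9,0,0.04,0,15,-2.2,0,5.5,0,0.04,0,15,-2.9,0,7.2,0,0.04,0,15,-3.3,0,8.2,0,0.04,0,15,-3.46,0,8.64,0,0.04,0,15,-3.46,0,8.64,0,0.04,0,15,-3.46,0,8.64,0,0.04,0,15]}}

```text
clock: 15.15
ee_pos: [517.1, 289.3, 84.2]
tcp_rot: [[-0.901, 0.099, -0.422], [0.089, 0.995, 0.043], [0.424, 0.001, -0.906]]
contact_force: [-0.6, 0.2, -2.1]
grip_width: 0.293
grip_force: 30.0
```

Run:
```python
from h import *
p,P=face(); s=ctrl.sense(); print(s["contact_force"])
```

```text
tcp [517.1 289.3  84.2] face [518.  288.2  96.1] normal [-0.012 -0.026  1.   ] tilt 1.6 foot [519.1 290.5   6.1] 1847 1436
[ 0.24439552  0.01001671 -2.79410398]
```

Emit:
{"method": "apply_moves", "body": {"targets": [-0.1,0,0.2,0,0,0,15,-0.13,0,0.27,0,0,0,15,-0.13,0,0.27,0,0,0,33,-0.13,0,0.27,0,0,0,33,-0.13,0,0.27,0,0,0,40,-0.13,0,0.27,0,0,0,45,-0.13,0,-1,0,0,0,45,-0.13,0,-4,0,0,0,45]}}

```text
clock: 15.87
ee_pos: [532.0, 286.1, 116.4]
tcp_rot: [[-0.898, 0.099, -0.43], [0.091, 0.995, 0.04], [0.431, -0.003, -0.902]]
contact_force: [1.2, 0.5, 0.3]
grip_width: 0.449
grip_force: 0.0
```

Emit:
{"method": "apply_moves", "body": {"targets": [0,0,-4,0,0,0,45,0,0,-8,0,-0.1,0,45,0,0,-10,0,-0.2,0,45,0,0,-10,0,-0.3,0,45,0,0,-10,0,-0.44,0,45,0,0,-10,0,-0.44,0,45,0,0,-10,0,-0.44,0,45]}}

```text
clock: 16.45
ee_pos: [575.7, 283.0, 210.3]
tcp_rot: [[-0.995, 0.098, -0.0], [0.098, 0.995, 0.0], [0.0, 0.0, -1.0]]
contact_force: [0.9, 0.3, -0.0]
grip_width: 0.45
grip_force: 0.0
```

```bash
cat >> h.py <<'E'
def standing(n="wrist"):
    p,P=cloud(n); hsv=cv2.cvtColor(p,cv2.COLOR_RGB2HSV).astype(int)
    m=(abs(hsv[:,:,0]-112)<14)&(hsv[:,:,1]>100)&(abs(P[:,:,2]-94)<6)&(P[:,:,1]>200)
    for c in comps(m,P,20): print(n,c)
    return p,P
E
python3 - <<'E'
from h import *
s=ctrl.sense(); print(s["ee_pos"],s["tcp_rot"][:,0])
p,P=standing(); save("w10.png",p); standing("side")
E
```

```text
[575.73430189 282.99150456 210.28123913] [-9.95159803e-01  9.82694251e-02  2.95938886e-04]
wrist (np.int32(675), array([283., 137.]), array([517.6, 289.7,  94.7]), [array([518.1, 289.8]), array([26.8, 26.3]), np.float64(84.3)])
```

Pillar 1 stands upright in pocket_0. Going back for the next one.

Emit:
{"method": "apply_moves", "body": {"targets": [10.1,-30,0,0,0,0,45,10.1,-30,0,0,0,0,45,10.1,-30,0,0,0,0,45,10.1,-30,0,0,0,0,45,10.1,-30,0,0,0,0,45,10.1,-30,0,0,0,0,45,10.1,-30,0,0,0,0,45,10.1,-30,0,0,0,0,45]}}

```text
clock: 17.22
ee_pos: [445.7, -8.6, 208.7]
tcp_rot: [[-0.995, 0.101, -0.003], [0.101, 0.995, 0.0], [0.003, -0.0, -1.0]]
contact_force: [0.9, 0.2, 0.1]
grip_width: 0.45
grip_force: 0.0
```

Emit:
{"method": "apply_moves", "body": {"targets": [-3.1,-31.5,0,0,0,0,45,-3.1,-31.5,0,0,0,0,45,-3.1,-31.5,0,0,0,0,45,-3.1,-31.5,0,0,0,0,45,-3.1,-31.5,0,0,0,0,45,-3.1,-31.5,0,0,0,0,45,-3.1,-31.5,0,0,0,0,45,-3.1,-31.5,0,0,0,0,45]}}

```text
clock: 17.88
ee_pos: [446.3, -327.2, 208.5]
tcp_rot: [[-0.995, 0.102, -0.001], [0.102, 0.995, 0.001], [0.001, 0.001, -1.0]]
contact_force: [0.2, 0.1, 1.2]
grip_width: 0.451
grip_force: 0.0
```

```bash
cat >> h.py <<'E'
def lying(v=1):
    """lying pillars: collar top centre, and axis from blue collar strip"""
    s=ctrl.sense(); p,P,m=blues(); z=P[:,:,2]
    k=(P[:,:,1]<-290)&(P[:,:,0]>430)
    if v: print("tcp",s["ee_pos"].round(1),s["tcp_rot"][:,0].round(3))
    n,l=cv2.connectedComponents((m&k&(z<45)&(z>5)).astype(np.uint8))
    for i in range(1,n):
        q=P[l==i]
        if len(q)<40: continue
        zt=np.percentile(q[:,2],95); t=q[q[:,2]>zt-5]
        print("collar",len(q),"ztop",zt.round(1),"mean top",t.mean(0).round(1),"min/max x",np.percentile(t[:,0],[3,97]).round(1),cv2.minAreaRect(t[:,:2].astype(np.float32)))
    for c in comps(k&(z>33)&(z<46)&(p.min(2)>60)&~m,P,60): print("foot",c)
    return p,P
E
python3 - <<'E'
from h import *
p,P=lying(); save("w11.png",p)
E
```

```text
tcp [ 446.3 -327.2  208.5] [-0.995  0.102  0.001]
collar 178 ztop 33.5 mean top [ 484.6 -494.    31.6] min/max x [479.9 489.3] ((484.76312255859375, -494.62030029296875), (20.716548919677734, 9.836913108825684), 84.35430908203125)
collar 152 ztop 38.5 mean top [ 521.4 -367.7   36.4] min/max x [516.9 526.3] ((521.8001098632812, -367.8935546875), (19.277849197387695, 10.173919677734375), 88.09496307373047)
foot (np.int32(315), array([136., 304.]), array([ 562. , -506. ,   40.9]), [array([ 562.4, -506.2]), array([36.5, 13.2]), np.float64(81.6)])
foot (np.int32(304), array([256., 322.]), array([ 599.4, -371.9,   40.6]), [array([ 600.4, -373.7]), array([35.5, 12.4]), np.float64(85.1)])
```

Emit:
{"method": "apply_moves", "body": {"targets": [-3,-1.5,1,0,0,-0.028,45,-6,-3,3,0,0,-0.028,45,-7.9,-3.4,7,0,0,-0.028,45,-7.9,-3.4,11,0,0,-0.028,45,-7.9,-3.4,14.8,0,0,-0.028,45,-7.9,-3.4,14.8,0,0,-0.028,45,-7.9,-3.4,14.8,0,0,-0.028,45,-7.9,-3.4,14.8,0,0,-0.028,45]}}

```text
clock: 18.6
ee_pos: [522.3, -364.9, 62.2]
tcp_rot: [[-0.997, 0.072, 0.001], [0.072, 0.997, -0.0], [-0.001, -0.0, -1.0]]
contact_force: [0.4, -0.3, 0.8]
grip_width: 0.451
grip_force: 0.0
```

Run:
```python
from h import *
p,P=lying(); save("w12.png",p)
```

```text
tcp [ 522.3 -364.9   62.2] [-0.997  0.072 -0.001]
collar 665 ztop 33.2 mean top [ 484.9 -493.6   31.4] min/max x [479.8 490. ] ((484.7955017089844, -495.00286865234375), (21.22683334350586, 10.098087310791016), 82.34859466552734)
collar 837 ztop 37.9 mean top [ 521.4 -367.1   36.1] min/max x [516.5 526.8] ((521.7947998046875, -367.3092956542969), (21.571754455566406, 10.631194114685059), 86.86412048339844)
foot (np.int32(791), array([ 65., 313.]), array([ 558.9, -511.1,   40.5]), [array([ 562., -507.]), array([34.5, 12.8]), np.float64(83.4)])
foot (np.int32(237), array([278., 341.]), array([ 594.9, -372.8,   36.5]), [array([ 594.9, -373.4]), array([34.9,  2.4]), np.float64(86.2)])
```

Emit:
{"method": "apply_moves", "body": {"targets": [0,-0.22,2,0,0,0,45,0,-0.22,4,0,0,0,45,0,-0.22,4.7,0,0,0,45,0,-0.22,4.7,0,0,0,15,0,-0.22,4.7,0,0,0,15,0,-0.22,4.7,0,0,0,15,0,-0.22,4.7,0,0,0,15,0,-0.22,4.7,0,0,0,15]}}

```text
clock: 19.32
ee_pos: [522.2, -366.7, 15.5]
tcp_rot: [[-0.997, 0.072, 0.002], [0.072, 0.997, -0.001], [-0.002, -0.001, -1.0]]
contact_force: [-2.0, -0.4, 8.3]
grip_width: 0.296
grip_force: 30.0
```

Emit:
{"method": "apply_moves", "body": {"targets": [0,0,-4,0,0,0,15,0,0,-8,0,0,0,15,0.5,0,-12,0,0,0,15,3,1,-16,0,0,0,15,6,3,-20,0,0,0,15,9,6,-22,0,0,0,15,9,10,-22,0,0,0,15,9,14,-22,0,0,0,15]}}

```text
clock: 19.98
ee_pos: [440.1, -231.9, 235.7]
tcp_rot: [[-0.997, 0.075, 0.003], [0.075, 0.997, -0.002], [-0.003, -0.002, -1.0]]
contact_force: [1.6, 0.4, -2.4]
grip_width: 0.293
grip_force: 30.0
```

Emit:
{"method": "apply_moves", "body": {"targets": [2.2,30,0,0,0,0,15,2.2,30,0,0,0,0,15,2.2,30,0,0,0,0,15,2.2,30,0,0,0,0,15,2.2,30,0,0,0,0,15,2.2,30,0,0,0,0,15,2.2,30,0,0,0,0,15,2.2,30,0,0,0,0,15]}}

```text
clock: 20.65
ee_pos: [440.4, 73.7, 233.6]
tcp_rot: [[-0.998, 0.069, 0.001], [0.069, 0.998, 0.002], [-0.0, 0.002, -1.0]]
contact_force: [0.0, -0.7, -2.2]
grip_width: 0.29
grip_force: 30.0
```

Emit:
{"method": "apply_moves", "body": {"targets": [-6.4,28.5,0,0,0,0.026,15,-6.4,28.5,0,0,0,0.026,15,-6.4,28.5,0,0,0,0.026,15,-6.4,28.5,0,0,0,0.026,15,-6.4,28.5,0,0,0,0.026,15,-6.4,28.5,0,0,0,0.026,15,-6.4,28.5,0,0,0,0.026,15,-6.4,28.5,0,0,0,0.026,15]}}

```text
clock: 21.32
ee_pos: [526.9, 354.8, 232.9]
tcp_rot: [[-0.995, 0.095, 0.002], [0.095, 0.995, 0.004], [-0.001, 0.004, -1.0]]
contact_force: [0.2, -0.0, -1.2]
grip_width: 0.291
grip_force: 30.0
```

Run:
```python
from h import *
p,P=face(); save("w13.png",p)
```

```text
tcp [526.9 354.8 232.9] face [524.9 353.9 244.1] normal [-0.311  0.002  0.95 ] tilt 18.1 foot [552.9 353.7 158.5] 1679 1314
```

Emit:
{"method": "apply_moves", "body": {"targets": [0.33,-0.2,2,0,0.12,0,15,0.33,-0.2,4,0,0.24,0,15,0.33,-0.2,6,0,0.316,0,15,0.33,-0.2,9,0,0.316,0,15,0.33,-0.2,9,0,0.316,0,15,0.33,-0.2,9,0,0.316,0,15,0.33,-0.2,9,0,0.316,0,15]}}

```text
clock: 21.95
ee_pos: [522.0, 346.5, 144.8]
tcp_rot: [[-0.946, 0.098, -0.308], [0.093, 0.995, 0.031], [0.31, 0.001, -0.951]]
contact_force: [-0.6, 0.3, -1.2]
grip_width: 0.291
grip_force: 30.0
```

```bash
cat >> h.py <<'E'
def lower(dz,dx=0,dy=0):
    T=ctrl.sense()["tcp_rot"]; print("tool cm for world",(dx,dy,-dz),(T.T@np.array([dx,dy,-dz])/10).round(2))
E
python3 - <<'E'
from h import *
p,P=face(); g=p.max(2); k=(g<70)&(P[:,:,2]<9)&(P[:,:,2]>-2)&(P[:,:,1]>240)&(P[:,:,1]<460)&(P[:,:,0]>470)&(P[:,:,0]<570)
for c in comps(k,P,200): print(c)
lower(10); lower(0,1); lower(0,0,1)
E
```

```text
tcp [522.  346.5 144.8] face [523.  345.5 156.1] normal [-0.01  -0.014  1.   ] tilt 1.0 foot [524.  346.7  66.1] 1746 1368
(np.int32(207), array([224., 227.]), array([499.1, 295.6,   5.3]), [array([508.7, 288.3]), array([42.4, 24.2]), np.float64(84.3)])
(np.int32(378), array([290., 228.]), array([507.2, 356.6,   5. ]), [array([513.1, 353. ]), array([43.7, 21.5]), np.float64(80.3)])
(np.int32(1960), array([355., 244.]), array([530.9, 417.3,   5. ]), [array([531.4, 417. ]), array([42.4, 42.6]), np.float64(84.5)])
tool cm for world (0, 0, -10) [-0.31 -0.    0.95]
tool cm for world (1, 0, 0) [-0.09  0.01 -0.03]
tool cm for world (0, 1, 0) [0.01 0.1  0.  ]
```

Emit:
{"method": "apply_moves", "body": {"targets": [-0.2,0.65,0.3,0,0,0,15,-0.7,0.65,2,0,0,0,15,-1.3,0.65,3.8,0,0,0,15,-1.7,0.65,5.2,0,0,0,15,-1.9,0.65,5.7,0,0,0,15,-2,0.65,5.9,0,0,0,15,-2,0.65,5.9,0,0,0,15]}}

```text
clock: 22.58
ee_pos: [523.5, 354.4, 83.2]
tcp_rot: [[-0.946, 0.097, -0.309], [0.092, 0.995, 0.032], [0.31, 0.002, -0.951]]
contact_force: [-1.6, -0.1, 7.4]
grip_width: 0.29
grip_force: 30.0
```

Run:
```python
from h import *
face(); print(ctrl.sense()["contact_force"])
```

```text
tcp [523.5 354.4  83.2] face [523.5 341.7  94.8] normal [ 0.013 -0.006  1.   ] tilt 0.8 foot [522.4 342.2   4.8] 2260 1763
[-1.87409932 -0.15167924  7.0606002 ]
```

Emit:
{"method": "apply_moves", "body": {"targets": [0,0,0,0,0,0,33,0,0,0,0,0,0,33,0,0,0,0,0,0,40,0,0,0,0,0,0,45,0,0,-1,0,0,0,45,0,0,-4,0,0,0,45,0,0,-8,0,0,0,45,0,0,-12,0,-0.1,0,45]}}

```text
clock: 23.3
ee_pos: [561.8, 348.2, 194.3]
tcp_rot: [[-0.971, 0.1, -0.217], [0.098, 0.995, 0.019], [0.218, -0.003, -0.976]]
contact_force: [-0.6, 0.3, -0.1]
grip_width: 0.45
grip_force: 0.0
```

Run:
```python
from h import *
s=ctrl.sense(); print(s["ee_pos"],s["tcp_rot"][:,0])
standing()
```

```text
[561.84568821 348.17382051 194.29982364] [-0.97108959  0.09782064  0.21775243]
wrist (np.int32(653), array([208., 192.]), array([519.2, 289.8,  94.7]), [array([519.9, 288.9]), array([26.9, 24.6]), np.float64(40.5)])
wrist (np.int32(578), array([284., 192.]), array([525.8, 354.3,  94.7]), [array([526.4, 353.9]), array([23.7, 26.6]), np.float64(12.8)])
```

Emit:
{"method": "apply_moves", "body": {"targets": [9.5,-30,-0.9,0,-0.1,0,45,9.5,-30,-0.9,0,-0.22,0,45,9.5,-30,-0.9,0,-0.22,0,45,9.5,-30,-0.9,0,-0.22,0,45,9.5,-30,-0.9,0,-0.22,0,45,9.5,-30,-0.9,0,-0.22,0,45,9.5,-30,-0.9,0,-0.22,0,45,9.5,-30,-0.9,0,-0.22,0,45]}}

```text
clock: 24.02
ee_pos: [438.6, 57.1, 225.0]
tcp_rot: [[-0.995, 0.098, 0.004], [0.098, 0.995, -0.001], [-0.004, -0.001, -1.0]]
contact_force: [0.1, 0.3, 0.3]
grip_width: 0.448
grip_force: 0.0
```

Emit:
{"method": "apply_moves", "body": {"targets": [-3.1,-32,0,0,0,0,45,-3.1,-32,0,0,0,0,45,-3.1,-32,0,0,0,0,45,-3.1,-32,0,0,0,0,45,-3.1,-32,0,0,0,0,45,-3.1,-32,0,0,0,0,45,-3.1,-32,0,0,0,0,45,-3.1,-32,0,0,0,0,45]}}

```text
clock: 24.68
ee_pos: [439.9, -265.0, 225.1]
tcp_rot: [[-0.995, 0.099, 0.005], [0.099, 0.995, -0.002], [-0.005, -0.001, -1.0]]
contact_force: [-0.1, 0.3, -0.6]
grip_width: 0.452
grip_force: 0.0
```

Emit:
{"method": "apply_moves", "body": {"targets": [-2,-20,0,0,0,0.04,45,-2,-20,0,0,0,0.04,45,-2,-20,0,0,0,0.04,45,-2,-20,0,0,0,0.04,45,-2,-20,0,0,0,0.04,45,-2,-20,0,0,0,0.04,45,-2,-20,0,0,0,0.04,45,-2,-20,0,0,0,0.04,45]}}

```text
clock: 25.35
ee_pos: [440.3, -461.9, 224.3]
tcp_rot: [[-0.99, 0.138, 0.004], [0.138, 0.99, 0.001], [-0.003, 0.001, -1.0]]
contact_force: [0.4, 0.2, -0.9]
grip_width: 0.449
grip_force: 0.0
```

Run:
```python
from h import *
p,P=lying(); save("w14.png",p)
```

```text
tcp [ 440.3 -461.9  224.3] [-0.99   0.138 -0.003]
collar 166 ztop 33.6 mean top [ 484.2 -494.8   31.5] min/max x [479.5 489. ] ((484.21221923828125, -494.8031921386719), (20.77381706237793, 9.120193481445312), 82.14273834228516)
foot (np.int32(300), array([258., 290.]), array([ 562.1, -505.7,   40.8]), [array([ 562.3, -505.8]), array([34.6, 13.3]), np.float64(81.2)])
```

Emit:
{"method": "apply_moves", "body": {"targets": [-3,-1.6,2,0,0,0,45,-4.8,-2.66,5,0,0,0,45,-4.8,-2.66,9,0,0,0,45,-4.8,-2.66,13,0,0,0,45,-4.8,-2.66,16,0,0,0,45,-4.8,-2.66,16,0,0,0,45,-4.8,-2.66,16,0,0,0,45]}}

```text
clock: 25.98
ee_pos: [484.7, -493.6, 63.8]
tcp_rot: [[-0.991, 0.136, 0.002], [0.136, 0.991, 0.002], [-0.001, 0.002, -1.0]]
contact_force: [0.4, -0.1, 1.1]
grip_width: 0.448
grip_force: 0.0
```

Run:
```python
from h import *
p,P=lying()
```

```text
tcp [ 484.7 -493.6   63.8] [-0.991  0.136 -0.001]
collar 590 ztop 33.1 mean top [ 484.5 -495.    31.3] min/max x [479.5 489.5] ((484.553466796875, -495.0512390136719), (21.70510482788086, 10.223734855651855), 81.73770141601562)
foot (np.int32(98), array([279., 344.]), array([ 557. , -505.6,   39.9]), [array([ 557. , -505.3]), array([34.4,  1.8]), np.float64(81.6)])
```

Emit:
{"method": "apply_moves", "body": {"targets": [0,-0.12,2,0,0,0,45,0,-0.12,4,0,0,0,45,0,-0.12,5,0,0,0,45,0,-0.12,5,0,0,0,15,0,-0.12,5,0,0,0,15,0,-0.12,5,0,0,0,15,0,-0.12,5,0,0,0,15,0,-0.12,5,0,0,0,15]}}

```text
clock: 26.7
ee_pos: [485.7, -497.4, 16.0]
tcp_rot: [[-0.991, 0.137, 0.005], [0.137, 0.991, -0.002], [-0.005, -0.001, -1.0]]
contact_force: [-0.8, 0.7, 5.6]
grip_width: 0.289
grip_force: 30.0
```

Emit:
{"method": "apply_moves", "body": {"targets": [0,0,-4,0,0,0,15,0,0,-8,0,0,0,15,0.5,0,-12,0,0,0,15,2,1,-16,0,0,0,15,4,3,-20,0,0,0,15,6,6,-22,0,0,0,15,7,10,-22,0,0,0,15,8,14,-22,0,0,0,15]}}

```text
clock: 27.37
ee_pos: [424.4, -352.7, 236.6]
tcp_rot: [[-0.99, 0.139, 0.007], [0.139, 0.99, -0.003], [-0.008, -0.002, -1.0]]
contact_force: [1.2, 1.6, -3.3]
grip_width: 0.288
grip_force: 30.0
```

Emit:
{"method": "apply_moves", "body": {"targets": [2.7,31,0,0,0,0,15,2.7,31,0,0,0,0,15,2.7,31,0,0,0,0,15,2.7,31,0,0,0,0,15,2.7,31,0,0,0,0,15,2.7,31,0,0,0,0,15,2.7,31,0,0,0,0,15,2.7,31,0,0,0,0,15]}}

```text
clock: 28.03
ee_pos: [440.1, -38.3, 234.4]
tcp_rot: [[-0.991, 0.136, 0.005], [0.136, 0.991, 0.001], [-0.005, 0.002, -1.0]]
contact_force: [0.5, -0.2, -3.9]
grip_width: 0.287
grip_force: 30.0
```

Emit:
{"method": "apply_moves", "body": {"targets": [4.3,31,0,0,0,0,15,4.3,31,0,0,0,0,15,4.3,31,0,0,0,0,15,4.3,31,0,0,0,0,15,4.3,31,0,0,0,0,15,4.3,31,0,0,0,0,15,4.3,31,0,0,0,0,15,4.3,31,0,0,0,0,15]}}

```text
clock: 28.7
ee_pos: [440.4, 275.2, 234.4]
tcp_rot: [[-0.991, 0.136, 0.005], [0.136, 0.991, 0.002], [-0.005, 0.002, -1.0]]
contact_force: [0.7, 0.2, -3.2]
grip_width: 0.281
grip_force: 30.0
```

Emit:
{"method": "apply_moves", "body": {"targets": [-7,15.2,0,0,0,-0.04,15,-7,15.2,0,0,0,-0.04,15,-7,15.2,0,0,0,-0.04,15,-7,15.2,0,0,0,-0.04,15,-7,15.2,0,0,0,-0.04,15,-7,15.2,0,0,0,-0.04,15,-7,15.2,0,0,0,-0.04,15,-7,15.2,0,0,0,-0.04,15]}}

```text
clock: 29.37
ee_pos: [530.2, 410.8, 234.2]
tcp_rot: [[-0.995, 0.098, 0.003], [0.098, 0.995, -0.001], [-0.003, -0.001, -1.0]]
contact_force: [0.6, -0.1, -2.7]
grip_width: 0.28
grip_force: 29.9
```

Run:
```python
from h import *
print(ctrl.sense()["tcp_rot"][:,0])
p,P=face();standing()
g=p.max(2); k=(g<70)&(P[:,:,2]<9)&(P[:,:,2]>-2)&(P[:,:,1]>240)&(P[:,:,1]<460)&(P[:,:,0]>470)&(P[:,:,0]<570)
for c in comps(k,P,200): print(c)
```

```text
[-0.99518051  0.09800435 -0.00330054]
tcp [530.2 410.8 234.2] face [524.7 410.  238.7] normal [-0.032 -0.068  0.997] tilt 4.3 foot [527.7 416.2 149. ] 1407 1168
wrist (np.int32(551), array([154., 196.]), array([517.6, 290.6,  94.7]), [array([518. , 289.8]), array([26.6, 27.5]), np.float64(36.7)])
wrist (np.int32(538), array([222., 195.]), array([523. , 354.6,  94.7]), [array([524.2, 354.5]), array([26.7, 27.2]), np.float64(79.9)])
(np.int32(1020), array([285., 175.]), array([527.5, 415.1,   5. ]), [array([528.3, 415.8]), array([42.1, 35.7]), np.float64(84.4)])
```

The collar is held only near the fingertips, so I'll lower gently and measure again just above the pocket.

Emit:
{"method": "apply_moves", "body": {"targets": [-0.2,0.2,1,0,0,0,10,-0.37,0.34,2.5,0,0,0,10,-0.37,0.34,4.5,0,0,0,10,-0.37,0.34,6.5,0,0,0,10,-0.37,0.34,8.5,0,0,0,10,-0.37,0.34,10.5,0,0,0,10,-0.37,0.34,11.5,0,0,0,10,-0.37,0.34,11.5,0,0,0,10]}}

```text
clock: 30.13
ee_pos: [533.9, 413.4, 116.4]
tcp_rot: [[-0.995, 0.098, 0.0], [0.098, 0.995, -0.003], [-0.001, -0.003, -1.0]]
contact_force: [-0.9, 0.1, -2.8]
grip_width: 0.283
grip_force: 29.9
```

```bash
sed -i 's/<60); q=P\[k\]/<32); q=P[k]/' h.py
python3 - <<'E'
from h import *
p,P=face(); save("w15.png",p)
g=p.max(2); k=(g<70)&(P[:,:,2]<9)&(P[:,:,2]>-2)&(P[:,:,1]>240)&(P[:,:,1]<460)&(P[:,:,0]>470)&(P[:,:,0]<570)
for c in comps(k,P,200): print(c)
E
```

```text
tcp [533.9 413.4 116.4] face [528.6 412.9 121. ] normal [ 0.003 -0.06   0.998] tilt 3.5 foot [528.3 418.4  31.2] 1419 1172
(np.int32(215), array([130., 181.]), array([499.4, 287.6,   5.5]), [array([499.2, 288. ]), array([40.7,  6.9]), np.float64(89.3)])
(np.int32(291), array([201., 189.]), array([507.3, 340.1,   5.3]), [array([519.8, 351.5]), array([43.7, 30.8]), np.float64(86.2)])
(np.int32(605), array([279., 189.]), array([515.7, 410.9,   5. ]), [array([531.5, 415.8]), array([44.1, 42.3]), np.float64(84.6)])
```

View pics/w15.png

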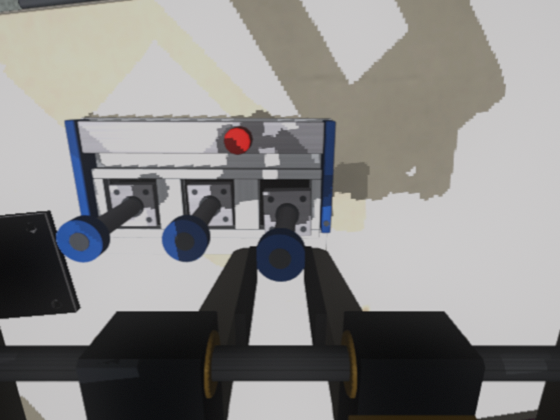

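The held foot is at (287,205) just above the third pocket; the other two feet sit squarely in theirs at (133,203) and (209,203). Lowering.

Emit:
{"method": "apply_moves", "body": {"targets": [-0.27,-0.05,0.5,0,0,0,10,-0.27,-0.05,1.2,0,0,0,10,-0.27,-0.05,1.9,0,0,0,10,-0.27,-0.05,2.5,0,0,0,10,-0.27,-0.05,2.75,0,0,0,10,-0.27,-0.05,2.75,0,0,0,10]}}

```text
clock: 30.68
ee_pos: [540.9, 418.0, 97.5]
tcp_rot: [[-0.995, 0.098, 0.011], [0.098, 0.995, 0.007], [-0.01, 0.008, -1.0]]
contact_force: [-5.6, 3.1, 28.3]
grip_width: 0.286
grip_force: 30.2
```

Run:
```python
from h import *
face(); print(ctrl.sense()["contact_force"])
```

```text
tcp [540.9 418.   97.5] face [533.7 417.5 104. ] normal [-0.018 -0.036  0.999] tilt 2.3 foot [535.4 420.7  14. ] 1476 1197
[-5.27786316  2.50808904 29.35759905]
```

The foot has landed on the wall top about 4 mm off in both directions. I'll lift, shift and retry.

Emit:
{"method": "apply_moves", "body": {"targets": [0,0,-1.3,0,0,0,10,0.3,-0.2,-1.3,0,0,0,10,0.3,-0.2,-1.3,0,0,0,10,0.3,-0.2,-1.3,0,0,0,10,0.3,-0.2,-1.3,0,0,0,10]}}

```text
clock: 31.15
ee_pos: [534.3, 411.8, 103.6]
tcp_rot: [[-0.995, 0.098, 0.003], [0.098, 0.995, -0.002], [-0.003, -0.001, -1.0]]
contact_force: [0.4, 0.3, -3.5]
grip_width: 0.287
grip_force: 30.0
```

Run:
```python
from h import *
p,P=face();print(ctrl.sense()["contact_force"])
z=P[:,:,2]; k=(P[:,:,1]>385)&(P[:,:,1]<445)&(P[:,:,0]>495)&(P[:,:,0]<560)
for a,b in((-2,8),(11,17),(18,45)):
    for c in comps(k&(z>a)&(z<b),P,80): print(a,c)
save("w16.png",p,(190,100,370,290),3)
```

```text
tcp [534.3 411.8 103.6] face [527.3 411.4 109.7] normal [-0.016 -0.023  1.   ] tilt 1.6 foot [528.7 413.4  19.8] 1472 1214
[-0.06999502 -0.60820311 -4.00076698]
-2 (np.int32(530), array([287., 166.]), array([497.9, 422. ,   4.7]), [array([498.8, 415. ]), array([60. ,  8.1]), np.float64(89.2)])
-2 (np.int32(643), array([296., 194.]), array([515.3, 432.5,   5.1]), [array([531.4, 416. ]), array([43.7, 42.6]), np.float64(84.3)])
11 (np.int32(2056), array([283., 198.]), array([516.6, 413.5,  14.6]), [array([528.7, 414.5]), array([61.6, 60.7]), np.float64(87.5)])
18 (np.int32(1721), array([283., 207.]), array([522.4, 415.2,  31.7]), [array([528.9, 412.9]), array([36., 36.]), np.float64(84.7)])
```

View pics/w16.png

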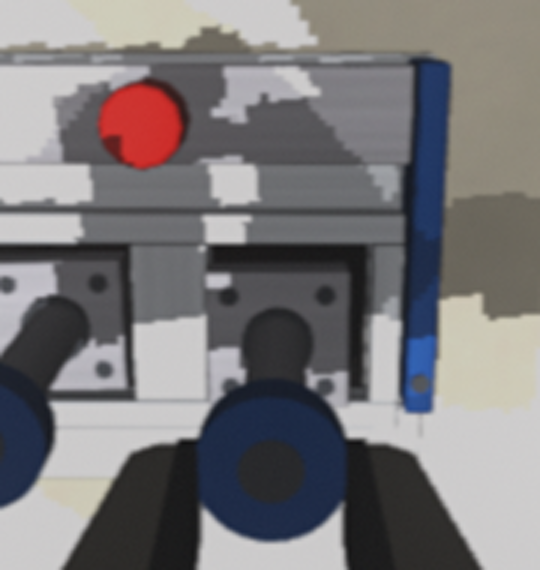

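Emit:
{"method": "apply_moves", "body": {"targets": [-0.2,0.32,0,0,0,0,10,-0.2,0.32,0,0,0,0,10,-0.2,0.32,0,0,0,0,10,-0.2,0.32,0.5,0,0,0,10,-0.2,0.32,0.9,0,0,0,10,-0.2,0.32,1.3,0,0,0,10,-0.2,0.32,1.55,0,0,0,10,-0.2,0.32,1.55,0,0,0,10]}}

```text
clock: 31.87
ee_pos: [537.3, 415.5, 88.9]
tcp_rot: [[-0.995, 0.098, 0.004], [0.098, 0.995, -0.0], [-0.004, 0.0, -1.0]]
contact_force: [-0.3, 0.2, -3.3]
grip_width: 0.285
grip_force: 30.0
```

Run:
```python
from h import *
face(); print(ctrl.sense()["contact_force"])
```

```text
tcp [537.3 415.5  88.9] face [529.9 415.   95. ] normal [-0.006 -0.019  1.   ] tilt 1.2 foot [530.5 416.7   5.1] 1483 1241
[ 0.04289749  0.25856524 -1.91968101]
```

In the pocket. Release and retreat straight up.

Emit:
{"method": "apply_moves", "body": {"targets": [0,0,0.1,0,0,0,32,0,0,0.1,0,0,0,35,0,0,0.1,0,0,0,40,0,0,0.1,0,0,0,45,0,0,-1,0,0,0,45,0,0,-4,0,0,0,45,0,0,-8,0,0,0,30,2,0,-12,0,0,0,0]}}

```text
clock: 32.58
ee_pos: [520.1, 416.8, 208.5]
tcp_rot: [[-0.995, 0.099, 0.005], [0.099, 0.995, -0.0], [-0.005, 0.0, -1.0]]
contact_force: [0.2, 0.6, 1.5]
grip_width: 0.328
grip_force: 0.0
```

Run:
```python
from h import *
s=ctrl.sense(); print(s["ee_pos"])
p,P=standing()
hsv=cv2.cvtColor(p,cv2.COLOR_RGB2HSV).astype(int);red=((hsv[:,:,0]<8)|(hsv[:,:,0]>172))&(hsv[:,:,1]>140)&(P[:,:,2]>60)
print(P[red].mean(0),red.sum())
knob=P[red].mean(0); knob[2]=0
print(rel(s,knob-RX*45+[0,0,45],down(-RX)))
```

```text
[520.09766464 416.84154736 208.5070092 ]
wrist (np.int32(588), array([138., 214.]), array([516.8, 290.1,  94.8]), [array([517.2, 289. ]), array([24.3, 28.6]), np.float64(37.8)])
wrist (np.int32(588), array([211., 214.]), array([522.3, 354.5,  94.7]), [array([523.4, 353.6]), array([25. , 27.4]), np.float64(38.0)])
wrist (np.int32(611), array([282., 215.]), array([529.9, 416.8,  94.6]), [array([531.2, 416.6]), array([26.6, 26.8]), np.float64(50.0)])
[468.48441101 389.87734091  62.52773297] 196
(array([ 9.46, -3.19, 16.3 ]), array([0.   , 0.005, 0.   ]))
```

All three stand upright. Now I'll go behind the knob with the fingers closed.

Emit:
{"method": "apply_moves", "body": {"targets": [4,-1,0,0,0,0,0,8,-2.5,0,0,0,0,0,9.5,-3.2,4,0,0,0,0,9.5,-3.2,8,0,0,0,0,9.5,-3.2,12,0,0,0,0,9.5,-3.2,16.3,0,0,0,0,9.5,-3.2,16.3,0,0,0,0,9.5,-3.2,16.3,0,0,0,0]}}

```text
clock: 33.3
ee_pos: [420.1, 393.7, 42.1]
tcp_rot: [[-0.995, 0.098, 0.001], [0.098, 0.995, -0.003], [-0.001, -0.003, -1.0]]
contact_force: [0.1, -0.4, 0.0]
grip_width: 0.009
grip_force: 0.0
```

Emit:
{"method": "apply_moves", "body": {"targets": [-1,0,0,0,0,0,0,-2,0,0,0,0,0,0,-3,0,0,0,0,0,0,-4,0,0,0,0,0,0,-5,0,0,0,0,0,0,-5.6,0,0,0,0,0,0,-6,0,0,0,0,0,0,-6,0,0,0,0,0,0]}}

```text
clock: 33.97
ee_pos: [482.0, 388.6, 43.3]
tcp_rot: [[-0.995, 0.098, 0.005], [0.098, 0.995, -0.0], [-0.005, 0.0, -1.0]]
contact_force: [-0.2, 0.6, -0.1]
grip_width: 0.002
grip_force: 0.0
```

Emit:
{"method": "apply_moves", "body": {"targets": [-0.2,0,0,0,0,0,0,-0.4,0,0,0,0,0,0,-0.6,0,0,0,0,0,0,-0.6,0,0,0,0,0,0,-0.6,0,0,0,0,0,0]}}

```text
clock: 34.38
ee_pos: [483.5, 388.1, 43.0]
tcp_rot: [[-0.995, 0.098, -0.002], [0.098, 0.995, -0.002], [0.002, -0.002, -1.0]]
contact_force: [-12.7, 2.7, 8.0]
grip_width: 0.007
grip_force: 6.6
```

Emit:
{"method": "apply_moves", "body": {"targets": [3,0,0,0,0,0,0,6,0,0,0,0,0,0,8,0,-4,0,0,0,0,9,0,-8,0,0,0,0,9,0,-12,0,0,0,0,9,0,-15,0,0,0,0,9,0,-15,0,0,0,0,9,0,-15,0,0,0,0]}}

```text
clock: 35.05
ee_pos: [397.4, 398.0, 194.9]
tcp_rot: [[-0.995, 0.097, 0.007], [0.097, 0.995, 0.002], [-0.007, 0.003, -1.0]]
contact_force: [-0.9, 0.0, -0.6]
grip_width: 0.004
grip_force: 0.0
```

Run:
```python
from h import *
p,P=standing()
hsv=cv2.cvtColor(p,cv2.COLOR_RGB2HSV).astype(int);red=((hsv[:,:,0]<8)|(hsv[:,:,0]>172))&(hsv[:,:,1]>140)&(P[:,:,2]>60)
print(ctrl.sense()["ee_pos"],P[red].mean(0),red.sum())
save("end.png",p)
```

```text
[396.63335714 397.06322115 193.14221782] [390.12437025 397.39964905 241.98929201] 42
```

View pics/end.png

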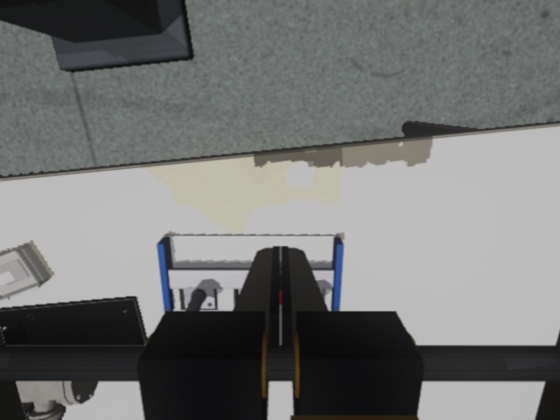

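The closed fingers hide the rack (I've used all my picture views), so I'll move over it and check numerically.

Emit:
{"method": "apply_moves", "body": {"targets": [-4,1,-3,0,0,0,20,-8,1,-3,0,0,0,40,-12,1,-3,0,0,0,60,-12,1,-3,0,0,0,60,-12,1,-3,0,0,0,60,-12,1,-3,0,0,0,60,-12,1,-3,0,0,0,60,-12,1,-3,0,0,0,60]}}

```text
clock: 35.77
ee_pos: [515.4, 395.3, 222.7]
tcp_rot: [[-0.995, 0.097, 0.003], [0.097, 0.995, -0.001], [-0.003, -0.001, -1.0]]
contact_force: [0.4, -0.2, 0.5]
grip_width: 0.565
grip_force: 0.0
```

Run:
```python
from h import *
p,P=standing()
hsv=cv2.cvtColor(p,cv2.COLOR_RGB2HSV).astype(int);red=((hsv[:,:,0]<8)|(hsv[:,:,0]>172))&(hsv[:,:,1]>140)&(P[:,:,2]>60)&(P[:,:,2]<66)
print(ctrl.sense()["ee_pos"],P[red].mean(0),red.sum())
q=(P[red].mean(0)-[525.2,352,0]);print("knob in rack",q@RX,q@RY)
q=P[(P[:,:,2]>20)&(P[:,:,2]<27)&(P[:,:,1]>300)&(P[:,:,1]<340)&(P[:,:,0]>400)&(P[:,:,0]<540)]-[525.2,352,0]
print("strip x",np.percentile(q@RX,[2,50,98]))
```

```text
wrist (np.int32(569), array([169., 213.]), array([517.5, 290.7,  94.8]), [array([518.2, 290.3]), array([27. , 27.2]), np.float64(86.0)])
wrist (np.int32(557), array([238., 212.]), array([522.9, 354.4,  94.7]), [array([523.8, 354. ]), array([26.6, 27.4]), np.float64(66.3)])
wrist (np.int32(554), array([306., 214.]), array([530.5, 416.3,  94.6]), [array([531.9, 416.4]), array([27.2, 26.5]), np.float64(13.2)])
[515.67325889 395.41877818 223.04400299] [501.76027857 386.30376426  62.59777438] 219
knob in rack -26.730866645974558 31.80612443571117
strip x [-37.20577494 -26.14068614 -13.92195262]
```

```bash
python3 -c "
from station import ctrl
print(ctrl.finish_job())"
```

```text
the job is handed in; nothing more can be done
None
```

I handed the job in at about 36 s of the 210 s allowed: all three pillars stand foot down in the rack pockets, the bar measures fully shut, and I never touched the beaker, tape or clear box. No verdict came back.

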